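# Open the studio strongbox by its combination dial

### The job

A jar has been left on the lid of the studio's strongbox: lift it off and stand it gently upright on the bench. Then work the combination (turn the dial left to 60, right to 25, left to 40), draw the thumb knob of the bolt fully back towards the hinge, and raise the lid by its tab until it stands well open by itself, at some 60 degrees. Leave the other things on the bench standing where they are.

Things in the scene. Friction and masses are not known exactly. Their poses are not given: they have to be found in the camera images.
- strongbox: Green steel strongbox fixed to the bench, 200 mm deep (x), 300 mm wide (y), shut lid's top 100.5 mm above the bench. Origin: on the bench under its middle; x to the hinged back, -x to the front, y left as seen from the front. In this frame, lid shut: dial axis x 15, y -65 mm; bolt knob x -25, y 85; grip of the tab x -128, y 0, z 89.5.
- dial: Combination dial on the lid: black disc 80 mm across, 7 mm high, with a round hub 38 mm across whose top is 39 mm above the lid; grip the hub. Origin: on the axis, level with the lid's top; z up. 100 numbers, one every 3.6 degrees, a tick every 5, no numerals. The one broad white bar, also on the hub's top, is 0; the x axis points along it. Turns with 0.03 to 0.1 N m and stays where left.
- dial_hub (a point): Point on the dial's axis, 30 mm above the lid's top: 9 mm below the top of the hub, where the hub is gripped.
- dial_zero (a point): Outer end of the dial's broad white 0 bar, 38 mm from the axis. Numbers rise clockwise from it seen from above, so the reading is the angle by which the bar stands counterclockwise (left) of the index, over 3.6 degrees. Turning left (counterclockwise) raises it; it starts between about 18 and 50. A number counts if turning stops within 2 of it; regripping on the way does no harm.
- dial_index (a point): Fixed index: white mark on the steel ring round the dial at its back (+x of the strongbox), 45 mm from its axis. A true three-wheel lock: from the start turn only left until 60 stands here, then only right to 25, then only left to 40. Overshooting a number by more than 2 spoils it: then turn left a whole turn and on to 60, and begin again. With the bolt drawn the dial is held.
- bolt_knob (a point): The bolt's thumb knob: an upright steel post 20 mm across, standing 31 mm above the lid in a slot that runs along the strongbox's x. This point lies on its axis, 9 mm below its top.
- bolt (a joint): Travel of the bolt: 0 shot (locked), 0.016 m fully drawn, its knob then 16 mm nearer the hinge (+x of the strongbox). Slides with about 3 N and stays where left; on a wrong combination it stops dead after some 4 mm.
- lid_tab (a point): Middle of the grip of the lid's lifting tab: a flat steel tab 30 mm wide (y), 12 mm thick and standing 45 mm out from the middle of the lid's front edge. This point is 28 mm out from the edge, at mid thickness; the tab can be pinched across its width from above.
- lid_hinge (a point): Middle of the lid's hinge axis, which runs along the strongbox's y at its back, 75.5 mm above the bench and 228 mm from the tab's grip.
- lid (a joint): Angle of the lid: 0 shut, grows to 1.3 rad as it opens, front edge upward. A friction hinge: it takes about 9 N up at the tab and stays where it is left.
- jar: The amber glass jar with a dark steel cap, 48 mm across and 90 mm high, 0.11 to 0.22 kg, closed; its body has the full width from the base to 55 mm up. Stands on the lid between the dial and the bolt knob. Origin: centre of its underside.
- glue: Bystander: white glue bottle, 54 mm across, 150 mm high. Origin: centre of its underside.
- brushes: Bystander: aluminium can 72 mm across and 100 mm high, with brushes and pencils that stand up to 190 mm. Origin: centre of its underside.
- tape: Bystander: roll of paper tape lying flat, 100 mm across, 24 mm high. Origin: centre of its underside.
- stapler: Bystander: black stapler, 140 mm long (its x) by 34 mm, 38 mm high. Origin: centre of its underside.
- clips: Bystander: terracotta bowl of clips, 110 mm across at the rim, 40 mm high. Origin: centre of its underside. Fixed equipment, up to 0.1 m high and not listed, stands along the bench's edges: a paper trimmer left of y 0.49 m, print boxes right of y -0.47 m, a parts tray beyond x 0.79 m.
- scissors: Bystander: scissors lying flat along their x, 185 mm long, 78 mm wide at the handles, 8 mm high. Origin: under the middle.
- tin: Bystander: paint tin, 74 mm across, 105 mm high. Origin: centre of its underside.
Mind the look-alikes: they are no part of the job. There is more than one size of the jar; the one meant has the size given above.

How it is judged:
On the way, in this order (a step that is already met when the one before it is completed fails the run):
1. the jar stands upright and at rest on the bench, let go (height (world z) of jar between -0.005 and 0.005 m and angle between jar's own z axis and vertical below 0.1 rad and linear speed of jar below 0.02 m/s and contact force between the fingers and jar below 0.1 N), for 0.2 s.
2. with the combination dialled, the bolt is drawn fully back (value of joint bolt above 0.012 m), for 0.2 s.
3. the lid is raised at least 46 degrees (value of joint lid above 0.8 rad), for 0.2 s.
At the end, for the whole second after the job is handed in: The lid stands open by at least 0.8 rad (46 degrees), the bolt is drawn at least 12 of its 16 mm, and the jar stands upright (within 6 degrees) and at rest on the bench (value of joint lid above 0.8 rad and value of joint bolt above 0.012 m and height (world z) of jar between -0.005 and 0.005 m and angle between jar's own z axis and vertical below 0.1 rad and linear speed of jar below 0.02 m/s); the robot touches nothing.
It fails at once if the jar is tipped by more than 35 degrees (angle between jar's own z axis and vertical above 0.6 rad).
It fails at once if the jar is dropped: it moves faster than 0.6 m/s (a fall of 2 cm) out of the fingers (linear speed of jar above 0.6 m/s and contact force between the fingers and jar below 0.05 N).
It fails at once if a bystander is shifted by more than 30 mm (distance of any of glue, brushes, tape, stapler, clips, scissors, tin from where it was at the start of the episode above 0.03 m).
It fails at once if a bystander is knocked over (angle between any of glue, brushes, tin, clips's own z axis and vertical above 0.5 rad).
It also fails if it takes over 72 s, if anything falls off the work surface, if the arm or the gripper's body presses on something with over 40 N, if the wrist force passes 120 N, or if a joint passes its speed limit or range.

### The arm

A 7-joint arm with a two-finger parallel gripper is mounted at the origin on the work surface. World frame = base frame: x ahead of the robot, y to its left, z up, the work surface at z = 0. Lengths are in m, angles in rad, forces in N, time in s.
With the tool pointing down it reaches from about 0.4 to 0.85 m from the base axis. Payload 10.4 kg.
Tool frame: the origin (TCP) lies between the finger pads; the fingertips stand 8 mm ahead of it and the grasp point (between the pads) lies 11 mm behind it; z points along the fingers, x is the direction in which the jaws open and shut, and the axes are right-handed (so a half turn about z gives the same grasp; the last joint's range is limited). The gripper opens to 87 mm and grips with 3 to 60 N. Pads are 19 mm wide; open, the fingers measure 117 mm over their backs; the gripper's body (75 mm by 190 mm) begins 51 mm behind the grasp point.
Start: joints at [-1.291, 0.332, -0.065, 1.46, 0.022, 1.35, -0.088], TCP at [0.186, 0.597, 0.231] pointing down, gripper open.
Joint ranges: [-2.6, 2.6], [-0.5, 2.12], [-1.47, 1.34], [0.16, 2.42], [-1.27, 4.41], [0.06, 2.06], [-2.6, 2.6]. Speed limits (rad/s): [2.22, 2.22, 2.79, 2.79, 3.14, 3.14, 3.14].

### API

Orientations are given as a unit quaternion [x, y, z, w].
In Python, from bench import r, viewer gives the robot as it stands.
- The arm moves only by the tool apply_moves, never from a script. Its argument "increments" is a list of rows, each an object with "grip": the closure in counts, from 0 (fully open) to 255 (shut); "xyz": the shift along the tool's x, y, z in mm, a list of three; "rotation": the turn, a rotation vector about the tool's x, y, z in degrees, a list of three. A call has 1 to 5 rows; each row is the pose to reach, as a shift and turn from the pose measured when the call began, along the tool's axes at that moment; what a row does not reach only later rows make up. A row lasts 1/8 s, in which the tool goes at most 62.5 mm and 10.7 degrees, less where a joint would pass 70% of its speed; a pose out of reach is approached as far as the arm can. A call with a gripper value outside its range is refused whole. The fingers move at their own pace and stop on an object; "squeeze" is the grip in N (left out, the last holds). Time passes only in rows, so rows that repeat a pose let the fingers close. It gives the time, the measured TCP pose, the force and the opening at its end, in the units of the state.
- r.read_state(): the state, without advancing time (a new reading comes with each control period).
- viewer.camera(name): name is "scene" or "top" or "wrist"; returns a dict with "img" (384x512x3 uint8, blue, green, red), "range_z" (384x512 float32, m along the optical axis (not along the pixel's ray), 0 where there is no reading), "vertical_fov" (degrees; the focal length in pixels is half the picture's height over the tangent of half this angle, whatever the lens; pixels are square), "cx", "cy" (the principal point, pixels), "rvec" (rotation vector, rad) and "tvec" (3), from world to camera coordinates, as OpenCV has them. Camera axes: x right, y down, z forward; pixel columns grow to the right and rows downward; lengths in m; the calibration is good to about 2 mm. The wrist camera is an equidistant fisheye: a pixel r from the principal point sees the ray r / f radians off the axis. A picture is of the moment at which its call begins.
- r.close_job(): hands the job in, once; it reports no verdict.
The state is a dict: "time": time; "joint_positions": joint angles; "joint_vel": joint speeds; "joint_torque": joint torques, N m; "ee_pos": TCP position; "eef_rot": TCP orientation; "ft_force": force on the tool from outside, world axes, zero at the start; "torque": the same for the moment, N m; "width": finger opening in m.
Only numpy, scipy, OpenCV 4.12 (cv2) and the standard library are available. Lean on these libraries where they do the work, as an engineer would, in place of code of your own. Each camera call takes 0.05 s, during which the arm holds its last target.

## Working session

There is one attempt and no reset: what is moved stays moved. The work goes in short steps, Python scripts to look and compute and a tool call to move; the robot and the scene stay as the last step left them, time stands still between calls to the robot, and variables do not carry over. Pictures are saved under pics/ and viewed, and the job is handed in when it is done.

Besides the shell and the picture viewer there is one more tool, called after "Emit:" as name(argument=value, ...) on one line, values as JSON. apply_moves: Moves the arm, as the interface text tells. Its arguments: {"type":"object","properties":{"increments":{"type":"array","items":{"type":"object","properties":{"grip":{"type":"number"},"xyz":{"type":"array","items":{"type":"number"}},"rotation":{"type":"array","items":{"type":"number"}}}}},"squeeze":{"type":"number"}},"required":["increments"]}

```bash
ls; mkdir -p pics
cat > h.py <<'E'
import numpy as np, cv2
from scipy.spatial.transform import Rotation as R
from bench import r, viewer
def cam(n):
    c=viewer.camera(n); c['Rm']=cv2.Rodrigues(np.array(c['rvec'],float))[0]; c['t']=np.array(c['tvec'],float).ravel()
    c['f']=c['img'].shape[0]/2/np.tan(np.radians(c['vertical_fov'])/2); return c
def ray(c,u,v,n):
    x,y=(u-c['cx']),(v-c['cy'])
    if n=='wrist':
        rr=np.hypot(x,y); th=rr/c['f']; d=np.array([x/rr*np.sin(th),y/rr*np.sin(th),np.cos(th)])
    else: d=np.array([x/c['f'],y/c['f'],1.])
    return c['Rm'].T@d, -c['Rm'].T@c['t']
def atz(c,u,v,z,n='top'):
    d,o=ray(c,u,v,n); return o+d*(z-o[2])/d[2]
def dep(c,u,v,n='top'):
    d,o=ray(c,u,v,n); Z=c['range_z'][int(round(v)),int(round(u))]
    dc=c['Rm']@d; return o+d*Z/dc[2]
def proj(c,P,n='top'):
    p=c['Rm']@np.array(P)+c['t']
    if n=='wrist':
        q=np.hypot(p[0],p[1]); th=np.arctan2(q,p[2]); return c['cx']+c['f']*th*p[0]/q, c['cy']+c['f']*th*p[1]/q
    return c['cx']+c['f']*p[0]/p[2], c['cy']+c['f']*p[1]/p[2]
E
python3 - <<'E'
from h import *
import pickle
s=r.read_state(); print({k:np.round(v,4) for k,v in s.items()})
for n in ['top','scene','wrist']:
    c=cam(n); pickle.dump(c,open(n+'0.pkl','wb')); cv2.imwrite(f'pics/{n}0.png',cv2.resize(c['img'],(800,600),interpolation=cv2.INTER_CUBIC)); print(n,c['f'],c['cx'],c['cy'],-c['Rm'].T@c['t'],c['Rm'])
E
```

```text
pics
{'time': np.float64(0.0), 'joint_positions': array([-1.2906,  0.3328, -0.0647,  1.461 ,  0.0216,  1.3499, -0.0885]), 'joint_vel': array([ 0.001 , -0.0012,  0.0016,  0.0002,  0.0006,  0.0012, -0.0002]), 'joint_torque': array([ 5.00000e-04, -6.23266e+01,  2.47000e-02, -3.89909e+01,
       -6.14000e-02,  3.97000e-02,  2.00000e-04]), 'ee_pos': array([0.1863, 0.5962, 0.2298]), 'eef_rot': array([ 8.057e-01,  5.924e-01, -5.000e-04,  4.000e-04]), 'ft_force': array([ 0.0863, -0.5368, -0.9136]), 'torque': array([-0.0418,  0.0162, -0.0235]), 'width': np.float64(0.0871)}
top 361.74847683100967 262.6315757271021 198.72411233142162 [0.2428424  0.01081384 1.2911801 ] [[-0.07669554 -0.99703924  0.00552771]
 [-0.96912705  0.07324318 -0.23543193]
 [ 0.23433001 -0.02341363 -0.97187512]]
scene 426.3876951095013 257.57725955994624 189.3944094055348 [ 1.09001315 -0.17560025  1.0581686 ] [[ 0.26630434  0.96386473  0.00683981]
 [ 0.81740521 -0.22206738 -0.53154002]
 [-0.51081378  0.14714231 -0.84700556]]
wrist 297.3186396354542 250.82403439074665 193.85687688866557 [0.11479481 0.61840636 0.38428367] [[ 2.96940650e-01  9.54895859e-01 -3.85331307e-04]
 [ 9.19104092e-01 -2.85701116e-01  2.71334739e-01]
 [ 2.58986329e-01 -8.09244734e-02 -9.62484967e-01]]
```

View pics/top0.png

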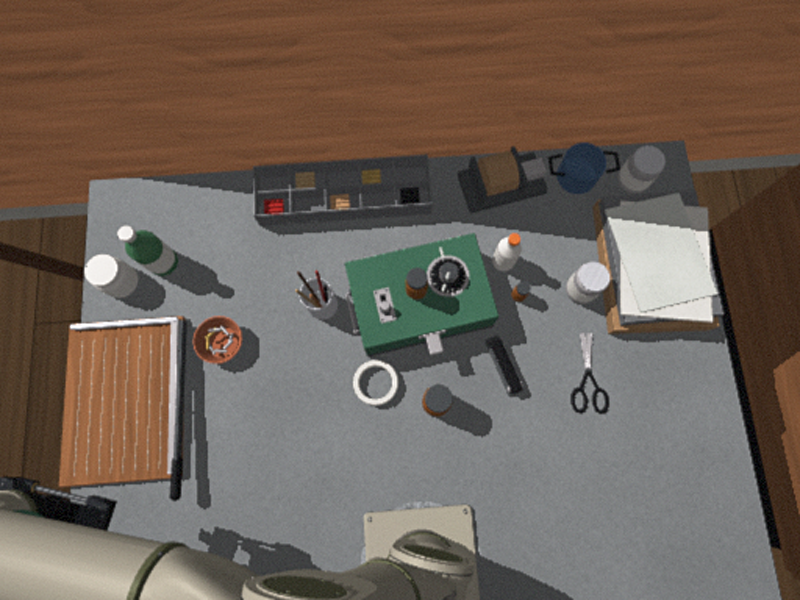

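View pics/scene0.png

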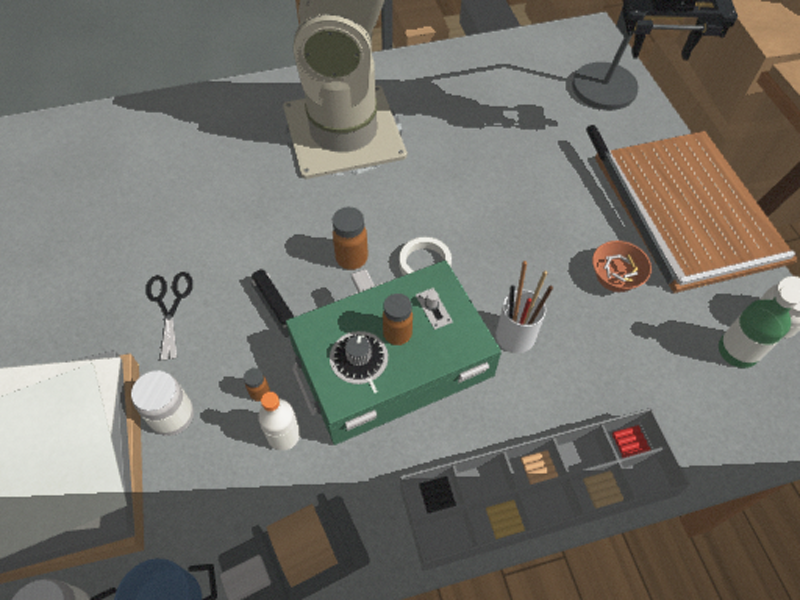

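View pics/wrist0.png

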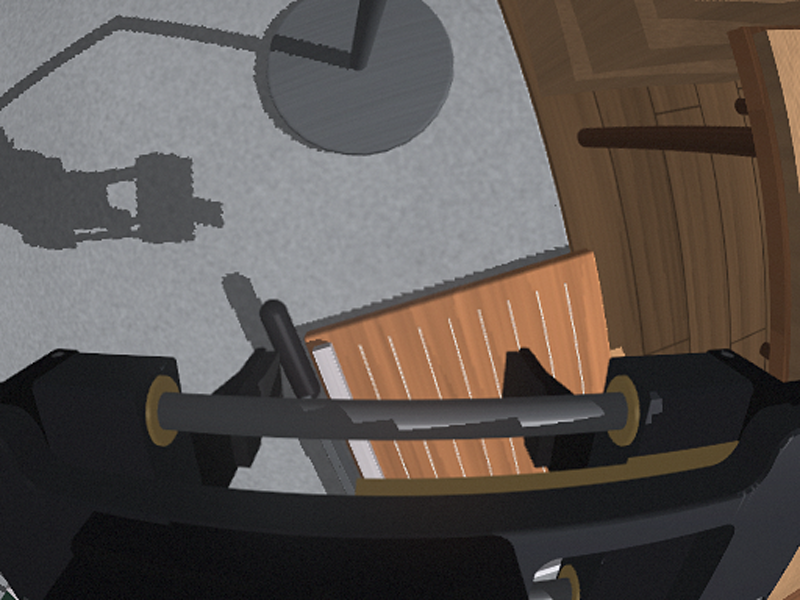

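The top view shows three jars: (416,283) on the lid, a larger one in front at (437,400), and a tiny one at (520,293). The one on the lid is the likely one, so I'll measure it next.

```bash
cat > m.py <<'E'
from h import *
import pickle
def cloud(c):
    Z=c['range_z']; v,u=np.mgrid[0:384,0:512]
    P=np.stack([(u-c['cx'])/c['f']*Z,(v-c['cy'])/c['f']*Z,Z],-1)
    return (P-c['t'])@c['Rm'], Z>0
for n in ['top','scene']:
    c=pickle.load(open(n+'0.pkl','rb')); W,ok=cloud(c)
    img=c['img'].astype(int); g=(img[...,1]>img[...,2]+20)&(img[...,1]>img[...,0]+5)
    m=ok&g&(abs(W[...,2]-0.1005)<0.008)&(W[...,1]<0.25)&(W[...,1]>-.25)
    print(n,'lid z',np.median(W[m][:,2]))
    xy=(W[m][:,:2]*1000).astype(np.float32)
    rect=cv2.minAreaRect(xy); print(rect, m.sum())
    # robust: mask of hull moment
    bx=cv2.boxPoints(rect); print(bx)
    for nm,lo,hi,ctr in [('jar',.175,.205,None),('any',.12,.21,None)]:
        mm=ok&(W[...,2]>lo)&(W[...,2]<hi)&(abs(W[...,0]-bx[:,0].mean()/1000)<.13)&(abs(W[...,1]-bx[:,1].mean()/1000)<.15)
        k,l,st,ce=cv2.connectedComponentsWithStats(mm.astype(np.uint8))
        for i in range(1,k):
            if st[i,4]>8:
                q=W[l==i]; print(nm,st[i],np.round(ce[i]),q.mean(0).round(4),q.min(0).round(3),q.max(0).round(3))
    x0,y0,w,h=(215,135,120,110) if n=='top' else (170,120,170,170)
    s=min(800//w,600//h); cv2.imwrite(f'pics/{n}_crop.png',cv2.resize(c['img'][y0:y0+h,x0:x0+w],None,fx=s,fy=s,interpolation=cv2.INTER_CUBIC)); print('scale',s)
E
python3 m.py
```

```text
top lid z 0.10091479880881185
((578.0436401367188, -42.33087158203125), (200.2621307373047, 299.11285400390625), 9.227890968322754) 3684
[[ 455.22534    89.232864]
 [ 503.19153  -206.00899 ]
 [ 700.86194  -173.8946  ]
 [ 652.89575   121.347244]]
jar [260 171  14  14 151] [266. 178.] [ 0.5762 -0.0326  0.1903] [ 0.557 -0.054  0.175] [ 0.598 -0.012  0.196]
any [281 168  12  12 119] [287. 173.] [ 0.6013 -0.1035  0.138 ] [ 0.584 -0.122  0.12 ] [ 0.621 -0.084  0.145]
any [259 171  15  20 230] [266. 180.] [ 0.5711 -0.032   0.1767] [ 0.553 -0.055  0.121] [ 0.598 -0.009  0.196]
any [243 192   6   7  31] [246. 195.] [0.5388 0.0374 0.1311] [0.53  0.03  0.121] [0.549 0.047 0.137]
scale 5
scene lid z 0.09919151287216021
((579.75830078125, -46.575408935546875), (201.22056579589844, 299.90972900390625), 9.500365257263184) 6011
[[ 455.7773    84.71664]
 [ 505.27853 -211.0797 ]
 [ 703.73926 -177.86746]
 [ 654.23804  117.92888]]
jar [246 188  17  18 255] [254. 196.] [ 0.5817 -0.0379  0.1879] [ 0.557 -0.058  0.175] [ 0.6   -0.016  0.195]
any [273 186   8   8  51] [276. 190.] [0.5423 0.0321 0.1284] [0.531 0.023 0.121] [0.553 0.042 0.133]
any [245 188  19  30 486] [254. 203.] [ 0.5881 -0.0395  0.1694] [ 0.557 -0.061  0.12 ] [ 0.604 -0.014  0.195]
any [221 215  16  17 225] [229. 223.] [ 0.6082 -0.109   0.1359] [ 0.585 -0.128  0.12 ] [ 0.626 -0.089  0.143]
scale 3
```

```bash
ls pics
```

```text
scene0.png
scene_crop.png
top0.png
top_crop.png
wrist0.png
```

View pics/top_crop.png

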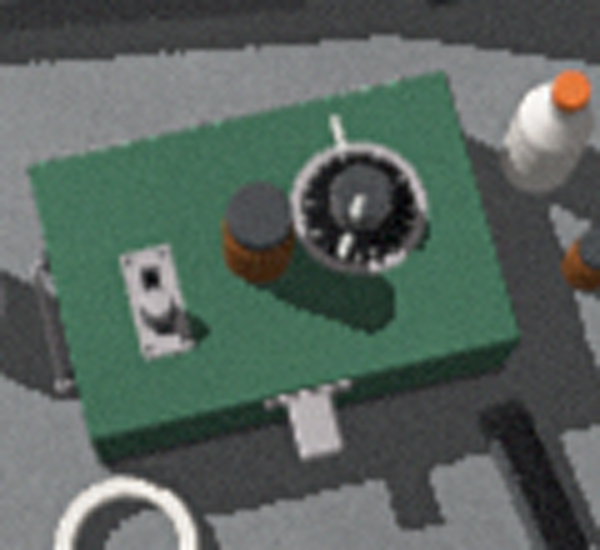

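View pics/scene_crop.png

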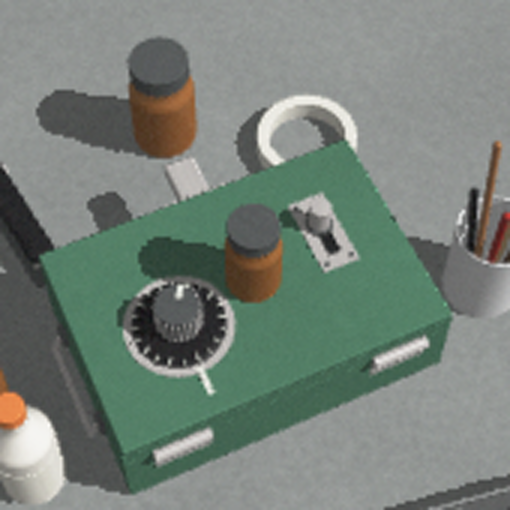

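The lid jar at crop (258,240) is about 43-48 mm wide and its top is at z≈0.195, so it is 95 mm above the lid at most. That matches the 48x90 jar. The one in front is bigger and the one by the glue is tiny. Next I'll measure the bystanders and find a free spot.

Run:
```python
from h import *
import pickle
exec(open('m.py').read().split('for n in')[0])
for n in ['top','scene']:
    c=pickle.load(open(n+'0.pkl','rb')); W,ok=cloud(c)
    m=ok&(W[...,2]>0.006)&(W[...,2]<.25)&(W[...,0]>.2)&(W[...,0]<.76)&(abs(W[...,1])<.5)
    k,l,st,ce=cv2.connectedComponentsWithStats(m.astype(np.uint8))
    print(n)
    for i in range(1,k):
        if st[i,4]>40:
            q=W[l==i]; print(ce[i].round(),q.min(0).round(3),q.max(0).round(3))
c=pickle.load(open('top0.pkl','rb'))
I=cv2.resize(c['img'],(800,600),interpolation=cv2.INTER_CUBIC)
for x in np.arange(.2,.8,.1):
  for y in np.arange(-.4,.5,.1):
    u,v=proj(c,(x,y,0)); p=(int(u*1.5625),int(v*1.5625)); cv2.circle(I,p,2,(0,255,255),-1); cv2.putText(I,f'{x:.1f},{y:.1f}',p,0,.3,(255,255,0),1)
cv2.imwrite('pics/grid.png',I)
```

```text
top
[386. 175.] [ 0.464 -0.5    0.006] [ 0.76  -0.388  0.114]
[269. 188.] [ 0.435 -0.213  0.006] [0.724 0.127 0.196]
[324. 161.] [ 0.634 -0.295  0.006] [ 0.694 -0.223  0.154]
[203. 189.] [0.549 0.148 0.006] [0.671 0.221 0.194]
[333. 186.] [ 0.557 -0.292  0.007] [ 0.587 -0.259  0.07 ]
[138. 216.] [0.458 0.365 0.006] [0.567 0.487 0.045]
[115. 261.] [0.202 0.489 0.013] [0.563 0.5   0.064]
[379. 239.] [ 0.289 -0.446  0.006] [ 0.469 -0.406  0.018]
[322. 233.] [ 0.342 -0.255  0.006] [ 0.481 -0.185  0.045]
[240. 244.] [0.343 0.019 0.006] [0.442 0.121 0.031]
[373. 250.] [ 0.305 -0.403  0.006] [ 0.372 -0.378  0.012]
[279. 256.] [ 0.307 -0.089  0.007] [ 0.365 -0.028  0.127]
scene
[404. 133.] [0.202 0.483 0.007] [0.568 0.5   0.061]
[223. 152.] [ 0.308 -0.096  0.006] [ 0.373 -0.033  0.122]
[247. 220.] [ 0.342 -0.258  0.006] [0.706 0.118 0.195]
[398. 168.] [0.458 0.361 0.006] [0.568 0.47  0.043]
[334. 201.] [0.549 0.145 0.006] [0.624 0.218 0.193]
[100. 184.] [ 0.289 -0.45   0.006] [ 0.352 -0.415  0.012]
[111. 195.] [ 0.334 -0.427  0.006] [ 0.395 -0.375  0.012]
[ 89. 272.] [ 0.466 -0.5    0.006] [ 0.76  -0.392  0.11 ]
[174. 264.] [ 0.561 -0.298  0.006] [ 0.691 -0.227  0.152]
```

View pics/grid.png

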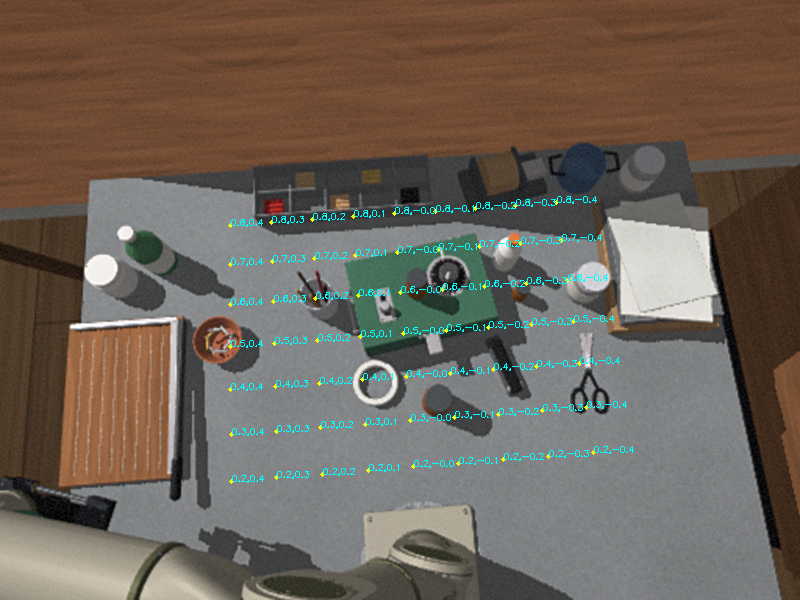

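```bash
cat > tgt.py <<'E'
import sys
from h import *
# usage: tgt.py x y z yaw(deg) [tilt deg about box y: tool tips to front when >0]
def go(x,y,z,yaw,tilt=0,boxyaw=9.35):
    s=r.read_state(); p=np.array(s['ee_pos']); Rm=R.from_quat(s['eef_rot'])
    best=None
    for k in (0,180):
        T=R.from_euler('z',boxyaw,degrees=True)*R.from_euler('y',tilt,degrees=True)*R.from_euler('z',yaw+k-boxyaw,degrees=True)*R.from_euler('x',180,degrees=True)
        d=(Rm.inv()*T).as_rotvec(degrees=True)
        if best is None or np.linalg.norm(d)<np.linalg.norm(best): best=d
    sh=Rm.inv().apply(np.array([x,y,z])-p)*1000
    e=Rm.as_matrix()
    print('t',s['time'],'pos',p.round(4),'yaw',np.degrees(np.arctan2(e[1,0],e[0,0])).round(2),'zax',e[:,2].round(3),'q7',np.round(s['joint_positions'][6],3),'w',np.round(s['width'],4),'F',np.round(s['ft_force'],1))
    print('shift',sh.round(1),'rot',best.round(2))
if __name__=='__main__': go(*map(float,sys.argv[1:]))
E
echo
```

```text
(no output)
```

Emit:
apply_moves(increments=[{"xyz": [-37,42,-20],"grip": 0},{"xyz": [-74,84,-40],"grip": 0},{"xyz": [-111,126,-60],"grip": 0},{"xyz": [-148,168,-80],"grip": 0},{"xyz": [-185,211,-100],"grip": 0}])

```text
$.increments[0]: bad value
```

Emit:
apply_moves(increments=[{"xyz": [-38,44,0],"grip": 0},{"xyz": [-76,88,0],"grip": 0},{"xyz": [-114,132,0],"grip": 0},{"xyz": [-152,176,0],"grip": 0},{"xyz": [-185,211,0],"grip": 0}])

```text
$.increments[0]: bad value
```

Emit:
apply_moves(increments=[{"xyz": [-30,35,0],"rotation": [0,0,10],"grip": 0},{"xyz": [-60,70,0],"rotation": [0,0,20],"grip": 0},{"xyz": [-90,105,0],"rotation": [0,0,30],"grip": 0},{"xyz": [-115,140,0],"rotation": [0,0,40],"grip": 0},{"xyz": [-115,140,0],"rotation": [0,0,50],"grip": 0}])

```text
time: 0.78
ee_pos: [0.2884, 0.4419, 0.2303]
eef_rot: [0.982, 0.191, 0.0, 0.001]
ft_force: [-0.7, 0.5, 1.1]
width: 0.0873
```

```bash
python3 tgt.py .579 -.035 .30 9.35
python3 - <<'E'
from h import *
import pickle
c=cam('wrist'); pickle.dump(c,open('w1.pkl','wb')); cv2.imwrite('pics/w1.png',cv2.resize(c['img'],(800,600),interpolation=cv2.INTER_CUBIC))
E
```

```text
t 0.775 pos [0.2884 0.4419 0.2303] yaw 22.0 zax [ 0.    -0.001 -1.   ] q7 -0.686 w 0.0873 F [-0.7  0.5  1.1]
shift [ 90.8 551.1 -68.9] rot [ 0.09 -0.   12.65]
```

View pics/w1.png

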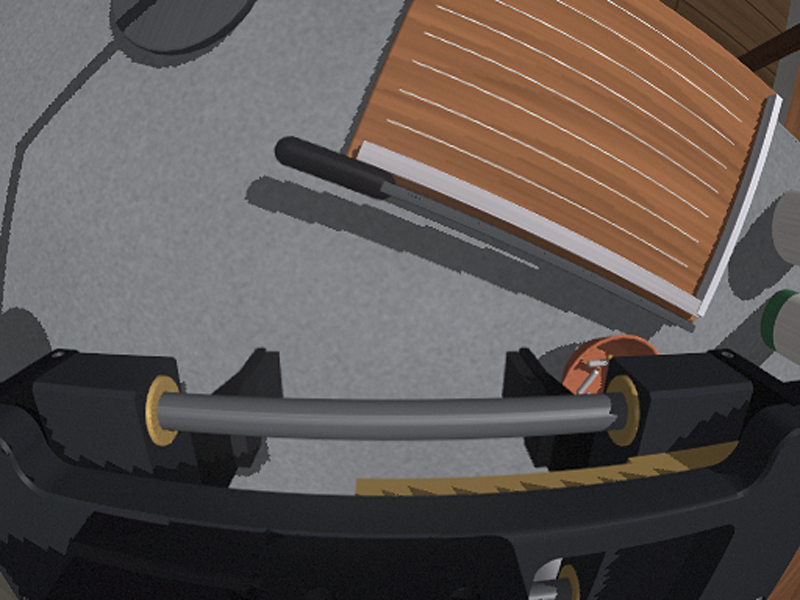

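Emit:
apply_moves(increments=[{"xyz": [8,50,-30],"rotation": [0,0,0],"grip": 0},{"xyz": [16,100,-60],"rotation": [0,0,0],"grip": 0},{"xyz": [25,150,-90],"rotation": [0,0,0],"grip": 0},{"xyz": [34,208,-90],"rotation": [0,0,0],"grip": 0},{"xyz": [43,265,-90],"rotation": [0,0,0],"grip": 0}])

```text
time: 1.45
ee_pos: [0.4252, 0.2118, 0.3207]
eef_rot: [0.982, 0.19, 0.0, 0.0]
ft_force: [0.9, 0.0, 0.3]
width: 0.087
```

Emit:
apply_moves(increments=[{"xyz": [9,58,0],"rotation": [0,0,3],"grip": 0},{"xyz": [18,116,0],"rotation": [0,0,6],"grip": 0},{"xyz": [27,174,0],"rotation": [0,0,9],"grip": 0},{"xyz": [36,220,0],"rotation": [0,0,12.6],"grip": 0},{"xyz": [36,220,0],"rotation": [0,0,12.6],"grip": 0}])

```text
time: 2.08
ee_pos: [0.5415, 0.0177, 0.3206]
eef_rot: [0.997, 0.079, 0.0, 0.001]
ft_force: [-0.5, 0.9, 0.1]
width: 0.0865
```

```bash
python3 tgt.py .579 -.035 .30 9.35
python3 - <<'E'
from h import *
import pickle
c=cam('wrist'); pickle.dump(c,open('w2.pkl','wb')); cv2.imwrite('pics/w2.png',cv2.resize(c['img'],(800,600),interpolation=cv2.INTER_CUBIC))
E
```

```text
t 2.075 pos [0.5415 0.0177 0.3206] yaw 9.09 zax [ 0.    -0.002 -1.   ] q7 0.101 w 0.0865 F [-0.5  0.9  0.1]
shift [28.7 57.9 20.7] rot [ 0.13 -0.   -0.26]
```

View pics/w2.png

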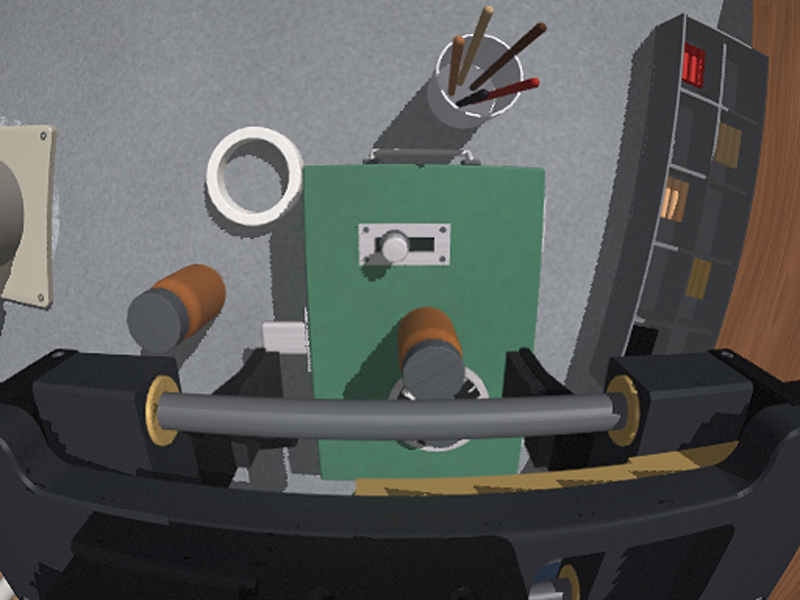

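Run:
```python
from h import *
import pickle
c=pickle.load(open('w2.pkl','rb')); k=1.5625
for nm,u,v,z in [('jar',434,372,.1905),('knobtop',396,245,.1315),('cBL',303,168,.1005),('cBR',545,170,.1005),('cFL',321,478,.1005),('tabL',265,337,.0955)]:
    print(nm,atz(c,u/k,v/k,z,'wrist').round(4))
```

```text
jar [ 0.5776 -0.0315  0.1905]
knobtop [0.5405 0.0398 0.1315]
cBL [0.4575 0.0862 0.1005]
cBR [0.6524 0.1187 0.1005]
cFL [ 0.505  -0.2049  0.1005]
tabL [ 0.4396 -0.0644  0.0955]
```

Emit:
apply_moves(increments=[{"xyz": [28,57,0],"rotation": [0,0,0],"grip": 0},{"xyz": [28,57,50],"rotation": [0,0,0],"grip": 0},{"xyz": [28,57,90],"rotation": [0,0,0],"grip": 0},{"xyz": [28,57,110],"rotation": [0,0,0],"grip": 0},{"xyz": [28,57,110],"rotation": [0,0,0],"grip": 0}])

```text
time: 2.75
ee_pos: [0.5767, -0.03, 0.2091]
eef_rot: [0.997, 0.083, -0.002, 0.0]
ft_force: [0.9, -0.9, 0.2]
width: 0.0874
```

```bash
python3 tgt.py .578 -.034 .1325 9.35
python3 - <<'E'
from h import *
import pickle
c=cam('wrist'); pickle.dump(c,open('w3.pkl','wb')); cv2.imwrite('pics/w3.png',cv2.resize(c['img'],(800,600),interpolation=cv2.INTER_CUBIC))
E
```

```text
t 2.75 pos [ 0.5767 -0.03    0.2091] yaw 9.52 zax [-0.003 -0.001 -1.   ] q7 0.278 w 0.0874 F [ 0.9 -0.9  0.2]
shift [ 0.9  4.2 76.6] rot [0.02 0.19 0.17]
```

View pics/w3.png

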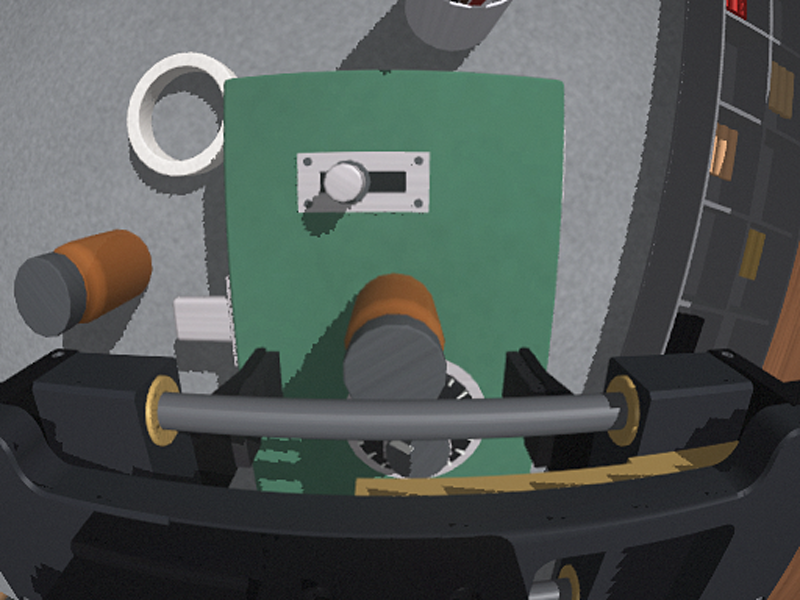

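The jaws straddle the jar: cap centre is at (395,360) and the jaw middle is at x≈392. I'll descend and close gently.

Emit:
apply_moves(increments=[{"xyz": [1,2,40],"rotation": [0,0,0],"grip": 0},{"xyz": [1,3,65],"rotation": [0,0,0],"grip": 0},{"xyz": [1,3,76],"rotation": [0,0,0],"grip": 0},{"xyz": [1,3,76],"rotation": [0,0,0],"grip": 0},{"xyz": [1,3,76],"rotation": [0,0,0],"grip": 0}])

```text
time: 3.42
ee_pos: [0.5797, -0.033, 0.136]
eef_rot: [0.997, 0.083, 0.0, 0.0]
ft_force: [-0.7, -0.1, -0.3]
width: 0.0872
```

Emit:
apply_moves(increments=[{"xyz": [0,0,0],"rotation": [0,0,0],"grip": 255},{"xyz": [0,0,0],"rotation": [0,0,0],"grip": 255},{"xyz": [0,0,0],"rotation": [0,0,0],"grip": 255},{"xyz": [0,0,0],"rotation": [0,0,0],"grip": 255},{"xyz": [0,0,0],"rotation": [0,0,0],"grip": 255}], squeeze=15)

```text
time: 4.05
ee_pos: [0.5796, -0.0331, 0.1359]
eef_rot: [0.997, 0.083, 0.0, 0.0]
ft_force: [-1.0, -0.3, 0.1]
width: 0.0469
```

```bash
python3 tgt.py .578 -.034 .1325 9.35
python3 - <<'E'
from h import *
import pickle
c=cam('wrist'); cv2.imwrite('pics/w4.png',cv2.resize(c['img'],(800,600),interpolation=cv2.INTER_CUBIC))
E
```

```text
t 4.05 pos [ 0.5796 -0.0331  0.1359] yaw 9.5 zax [ 0.001 -0.001 -1.   ] q7 0.321 w 0.0469 F [-1.  -0.3  0.1]
shift [-1.7  0.6  3.4] rot [ 0.04 -0.03  0.15]
```

View pics/w4.png

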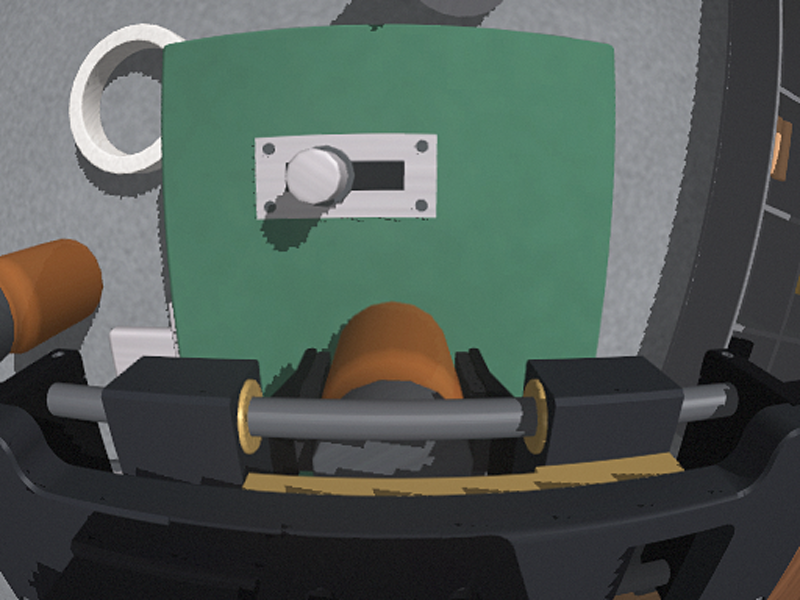

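Emit:
apply_moves(increments=[{"xyz": [0,0,-8],"rotation": [0,0,0],"grip": 255},{"xyz": [0,0,-30],"rotation": [0,0,0],"grip": 255},{"xyz": [0,0,-65],"rotation": [0,0,0],"grip": 255},{"xyz": [0,0,-95],"rotation": [0,0,0],"grip": 255},{"xyz": [0,0,-115],"rotation": [0,0,0],"grip": 255}], squeeze=20)

```text
time: 4.72
ee_pos: [0.5798, -0.0332, 0.2529]
eef_rot: [0.997, 0.083, 0.001, 0.0]
ft_force: [1.1, -0.1, -2.2]
width: 0.0473
```

Emit:
apply_moves(increments=[{"xyz": [-8,-20,0],"rotation": [0,0,0],"grip": 255},{"xyz": [-25,-60,0],"rotation": [0,0,0],"grip": 255},{"xyz": [-44,-105,0],"rotation": [0,0,0],"grip": 255},{"xyz": [-63,-150,0],"rotation": [0,0,0],"grip": 255},{"xyz": [-82,-195,0],"rotation": [0,0,0],"grip": 255}])

```text
time: 5.35
ee_pos: [0.4657, 0.1467, 0.253]
eef_rot: [0.997, 0.083, 0.001, 0.0]
ft_force: [-0.1, 0.7, -2.1]
width: 0.0473
```

```bash
python3 tgt.py .40 .25 .036 9.35
```

```text
t 5.35 pos [0.4657 0.1467 0.253 ] yaw 9.47 zax [ 0.003  0.    -1.   ] q7 -0.232 w 0.0473 F [-0.1  0.7 -2.1]
shift [ -48.4 -112.8  216.8] rot [ 0.02 -0.15  0.12]
```

Emit:
apply_moves(increments=[{"xyz": [-19,-45,0],"rotation": [0,0,0],"grip": 255},{"xyz": [-36,-85,0],"rotation": [0,0,0],"grip": 255},{"xyz": [-48,-112,15],"rotation": [0,0,0],"grip": 255},{"xyz": [-48,-112,50],"rotation": [0,0,0],"grip": 255},{"xyz": [-48,-112,90],"rotation": [0,0,0],"grip": 255}])

```text
time: 5.98
ee_pos: [0.4004, 0.2498, 0.1627]
eef_rot: [0.997, 0.083, 0.002, -0.001]
ft_force: [1.1, 0.3, -1.7]
width: 0.0469
```

Emit:
apply_moves(increments=[{"xyz": [0,0,30],"rotation": [0,0,0],"grip": 255},{"xyz": [0,0,60],"rotation": [0,0,0],"grip": 255},{"xyz": [0,0,85],"rotation": [0,0,0],"grip": 255},{"xyz": [0,0,100],"rotation": [0,0,0],"grip": 255},{"xyz": [0,0,100],"rotation": [0,0,0],"grip": 255}])

```text
time: 6.6
ee_pos: [0.4005, 0.2496, 0.0623]
eef_rot: [0.997, 0.083, 0.002, 0.0]
ft_force: [-0.4, 0.9, -1.6]
width: 0.0471
```

```bash
python3 tgt.py .40 .25 .036 9.35
python3 - <<'E'
from h import *
import pickle
c=cam('wrist'); cv2.imwrite('pics/w5.png',cv2.resize(c['img'],(800,600),interpolation=cv2.INTER_CUBIC))
E
```

```text
t 6.6 pos [0.4005 0.2496 0.0623] yaw 9.5 zax [ 0.003  0.    -1.   ] q7 -0.424 w 0.0471 F [-0.4  0.9 -1.6]
shift [-0.5 -0.5 26.3] rot [ 0.02 -0.17  0.15]
```

View pics/w5.png

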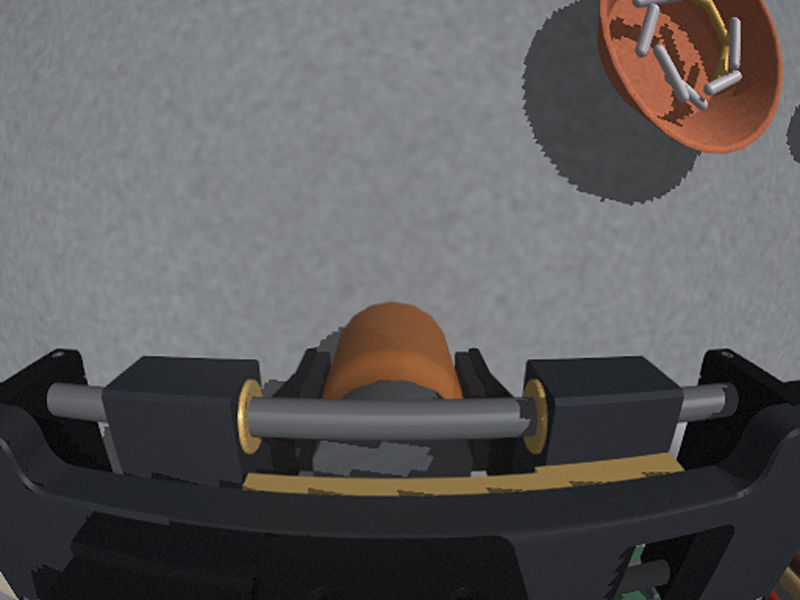

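The jar hangs upright with clear bench beneath it, and the bowl is well to the side. I'll lower gently and watch the force.

Emit:
apply_moves(increments=[{"xyz": [0,0,8],"rotation": [0,0,0],"grip": 255},{"xyz": [0,0,16],"rotation": [0,0,0],"grip": 255},{"xyz": [0,0,22],"rotation": [0,0,0],"grip": 255},{"xyz": [0,0,25],"rotation": [0,0,0],"grip": 255},{"xyz": [0,0,26],"rotation": [0,0,0],"grip": 255}])

```text
time: 7.28
ee_pos: [0.4011, 0.2499, 0.0369]
eef_rot: [0.997, 0.083, 0.002, -0.0]
ft_force: [-0.1, 0.0, -0.8]
width: 0.0473
```

Emit:
apply_moves(increments=[{"xyz": [0,0,0.5],"rotation": [0,0,0],"grip": 255},{"xyz": [0,0,0.5],"rotation": [0,0,0],"grip": 255}])

```text
time: 7.52
ee_pos: [0.4011, 0.25, 0.0365]
eef_rot: [0.997, 0.083, 0.002, -0.0]
ft_force: [-0.3, 0.6, -1.7]
width: 0.0474
```

Emit:
apply_moves(increments=[{"xyz": [0,0,1],"rotation": [0,0,0],"grip": 255},{"xyz": [0,0,1.5],"rotation": [0,0,0],"grip": 255}])

```text
time: 7.78
ee_pos: [0.4013, 0.2502, 0.0353]
eef_rot: [0.997, 0.083, 0.002, -0.001]
ft_force: [-2.3, -1.5, 7.5]
width: 0.0475
```

Emit:
apply_moves(increments=[{"xyz": [0,0,0.7],"rotation": [0,0,0],"grip": 255},{"xyz": [0,0,0.7],"rotation": [0,0,0],"grip": 255}])

```text
time: 8.02
ee_pos: [0.4013, 0.2502, 0.0353]
eef_rot: [0.997, 0.083, 0.002, -0.001]
ft_force: [-3.7, -3.1, 10.6]
width: 0.0475
```

Contact made. Releasing and retreating straight up.

Emit:
apply_moves(increments=[{"xyz": [0,0,-0.5],"rotation": [0,0,0],"grip": 200},{"xyz": [0,0,-0.5],"rotation": [0,0,0],"grip": 60},{"xyz": [0,0,-0.5],"rotation": [0,0,0],"grip": 0},{"xyz": [0,0,-0.5],"rotation": [0,0,0],"grip": 0},{"xyz": [0,0,-0.5],"rotation": [0,0,0],"grip": 0}])

```text
time: 8.65
ee_pos: [0.4014, 0.2502, 0.0358]
eef_rot: [0.997, 0.083, 0.002, -0.001]
ft_force: [-0.2, -0.5, 0.4]
width: 0.0793
```

```bash
python3 tgt.py .604 -.106 .30 9.35
python3 - <<'E'
from h import *
import pickle
c=cam('scene'); cv2.imwrite('pics/s6.png',cv2.resize(c['img'],(800,600),interpolation=cv2.INTER_CUBIC))
E
```

```text
t 8.65 pos [0.4014 0.2502 0.0358] yaw 9.49 zax [ 0.004  0.002 -1.   ] q7 -0.404 w 0.0793 F [-0.2 -0.5  0.4]
shift [ 142.2  384.5 -264. ] rot [-0.06 -0.24  0.14]
```

View pics/s6.png

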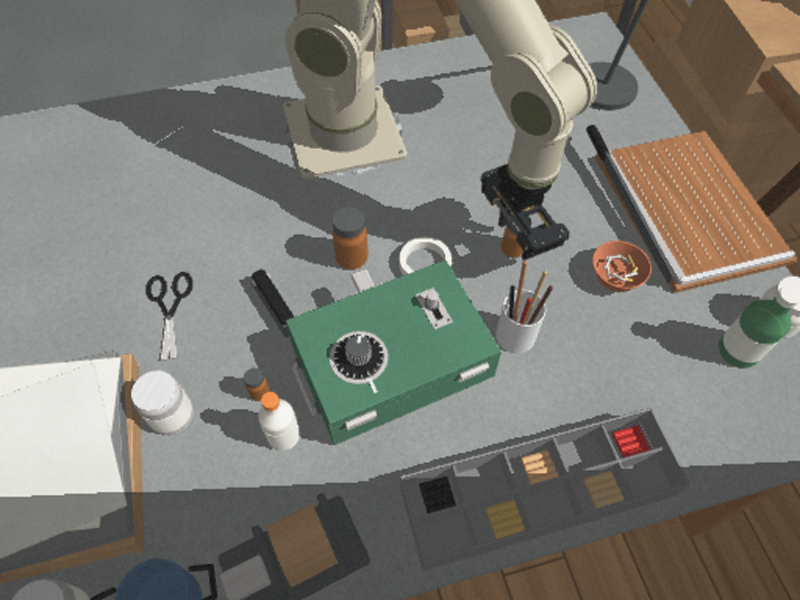

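Emit:
apply_moves(increments=[{"xyz": [0,0,-30],"rotation": [0,0,0],"grip": 0},{"xyz": [0,0,-85],"rotation": [0,0,0],"grip": 0},{"xyz": [0,0,-145],"rotation": [0,0,0],"grip": 0},{"xyz": [0,0,-205],"rotation": [0,0,0],"grip": 0},{"xyz": [15,40,-240],"rotation": [0,0,0],"grip": 0}])

```text
time: 9.32
ee_pos: [0.4214, 0.215, 0.2789]
eef_rot: [0.996, 0.085, 0.003, -0.002]
ft_force: [1.5, -0.6, -0.0]
width: 0.0867
```

Emit:
apply_moves(increments=[{"xyz": [18,55,0],"rotation": [0,0,0],"grip": 0},{"xyz": [36,110,0],"rotation": [0,0,0],"grip": 0},{"xyz": [54,165,0],"rotation": [0,0,0],"grip": 0},{"xyz": [72,220,0],"rotation": [0,0,0],"grip": 0},{"xyz": [90,275,0],"rotation": [0,0,0],"grip": 0}])

```text
time: 9.95
ee_pos: [0.5576, -0.0421, 0.2788]
eef_rot: [0.996, 0.086, 0.004, -0.002]
ft_force: [0.1, -0.0, -0.4]
width: 0.0868
```

Emit:
apply_moves(increments=[{"xyz": [18,55,0],"rotation": [0,0,0],"grip": 0},{"xyz": [37,100,0],"rotation": [0,0,0],"grip": 0},{"xyz": [37,120,0],"rotation": [0,0,0],"grip": 0},{"xyz": [37,120,0],"rotation": [0,0,0],"grip": 0}])

```text
time: 10.45
ee_pos: [0.6141, -0.156, 0.2782]
eef_rot: [0.996, 0.084, 0.003, -0.002]
ft_force: [-1.1, -0.5, -0.1]
width: 0.0872
```

```bash
python3 tgt.py .604 -.106 .1195 9.35
python3 - <<'E'
from h import *
import pickle
c=cam('wrist'); pickle.dump(c,open('w7.pkl','wb')); cv2.imwrite('pics/w7.png',cv2.resize(c['img'],(800,600),interpolation=cv2.INTER_CUBIC))
cv2.imwrite('pics/w7c.png',cv2.resize(c['img'][80:280,150:350],(600,600),interpolation=cv2.INTER_CUBIC))
E
```

```text
t 10.45 pos [ 0.6141 -0.156   0.2782] yaw 9.66 zax [ 0.006  0.004 -1.   ] q7 0.555 w 0.0872 F [-1.1 -0.5 -0.1]
shift [ -2.6 -50.6 158.8] rot [-0.15 -0.37  0.31]
```

View pics/w7.png

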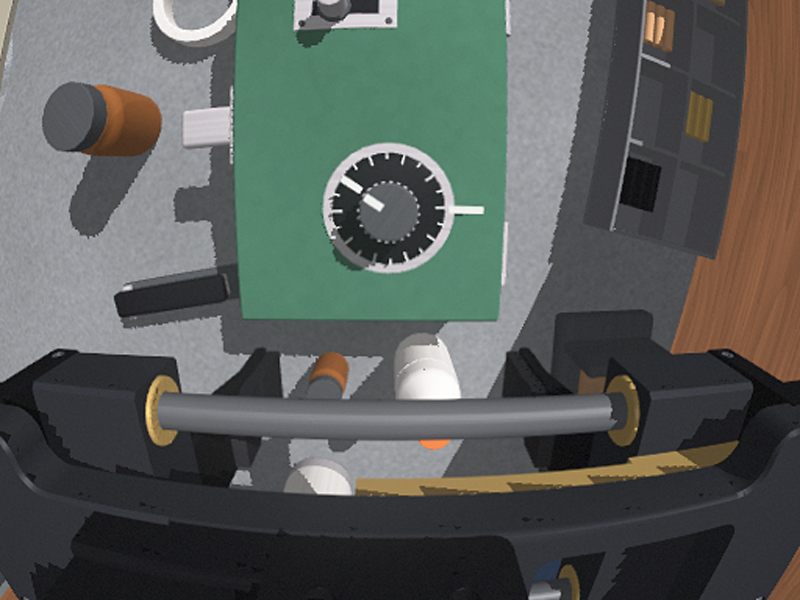

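View pics/w7c.png

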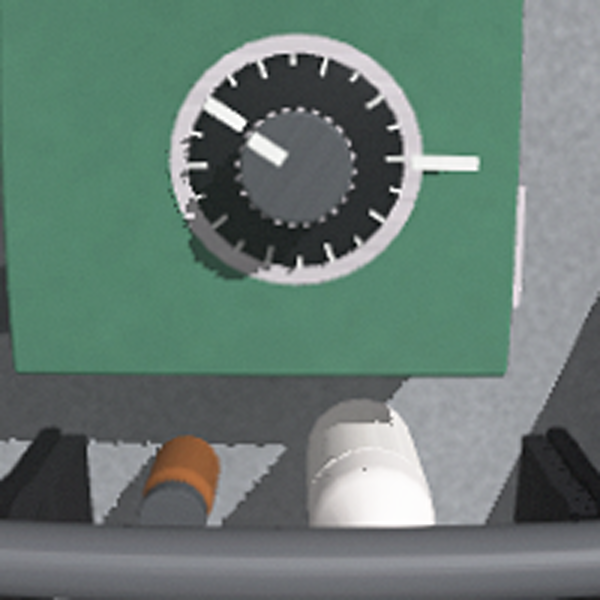

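```bash
cat > dial.py <<'E'
from h import *
import pickle,sys
def patch(c,n,z,ctr,yaw=9.35,half=.06,N=600):
    # rectified: right=+x box, up=+y box
    a=np.radians(yaw); ex=np.array([np.cos(a),np.sin(a)]); ey=np.array([-np.sin(a),np.cos(a)])
    g=np.linspace(-half,half,N); X,Y=np.meshgrid(g,-g)
    P=np.zeros((N,N,3)); P[...,0]=ctr[0]+X*ex[0]+Y*ey[0]; P[...,1]=ctr[1]+X*ex[1]+Y*ey[1]; P[...,2]=z
    q=P@c['Rm'].T+c['t']
    if n=='wrist':
        h=np.hypot(q[...,0],q[...,1]); th=np.arctan2(h,q[...,2]); m=c['f']*th/h; u=c['cx']+m*q[...,0]; v=c['cy']+m*q[...,1]
    else: u=c['cx']+c['f']*q[...,0]/q[...,2]; v=c['cy']+c['f']*q[...,1]/q[...,2]
    return cv2.remap(c['img'],u.astype(np.float32),v.astype(np.float32),cv2.INTER_CUBIC)
E
python3 - <<'E'
from dial import *
c=pickle.load(open('w7.pkl','rb'))
I=patch(c,'wrist',.1075,(.6043,-.1062))
for r_ in (190,225):cv2.circle(I,(300,300),r_,(0,0,255),1)
cv2.imwrite('pics/d7.png',I)
k=3
for nm,x,y,z in [('hubtop',297,162,.1395),('disc',296,160,.1075)]:
    print(nm,atz(c,150+x/k,80+y/k,z,'wrist').round(4))
E
```

```text
hubtop [ 0.6038 -0.1038  0.1395]
disc [ 0.6037 -0.1054  0.1075]
```

View pics/d7.png

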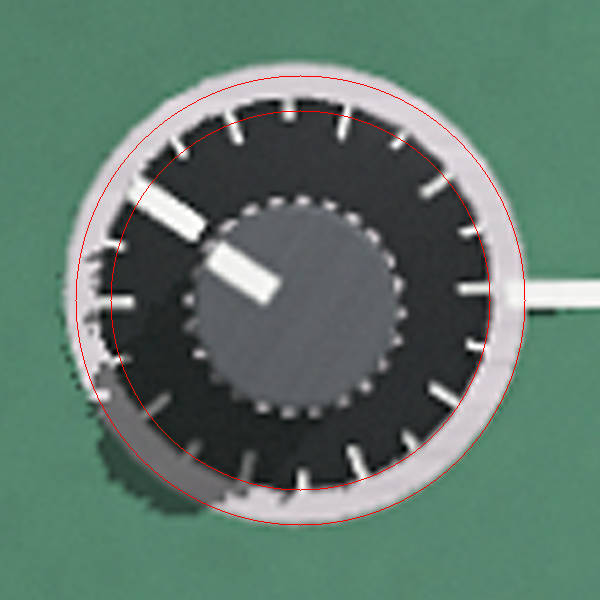

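The rectified patch puts the dial centre at (295,294), the bar end at (140,190) and the index at (560,293). That reads about 40.5. Next I'll go over the hub and down.

Emit:
apply_moves(increments=[{"xyz": [-3,-50,0],"rotation": [-0.2,-0.4,0.3],"grip": 0},{"xyz": [-3,-50,40],"rotation": [-0.2,-0.4,0.3],"grip": 0},{"xyz": [-3,-50,90],"rotation": [-0.2,-0.4,0.3],"grip": 0},{"xyz": [-3,-50,110],"rotation": [-0.2,-0.4,0.3],"grip": 0},{"xyz": [-3,-50,110],"rotation": [-0.2,-0.4,0.3],"grip": 0}])

```text
time: 11.12
ee_pos: [0.6032, -0.1039, 0.1683]
eef_rot: [0.997, 0.083, -0.001, -0.0]
ft_force: [0.3, -0.0, 0.4]
width: 0.0872
```

```bash
python3 tgt.py .6037 -.1055 .121 9.35
python3 - <<'E'
from h import *
import pickle
c=cam('wrist'); pickle.dump(c,open('w8.pkl','wb')); cv2.imwrite('pics/w8.png',cv2.resize(c['img'],(800,600),interpolation=cv2.INTER_CUBIC))
E
```

```text
t 11.125 pos [ 0.6032 -0.1039  0.1683] yaw 9.54 zax [-0.001  0.001 -1.   ] q7 0.491 w 0.0872 F [ 0.3 -0.   0.4]
shift [ 0.2  1.7 47.3] rot [-0.05  0.07  0.19]
```

View pics/w8.png

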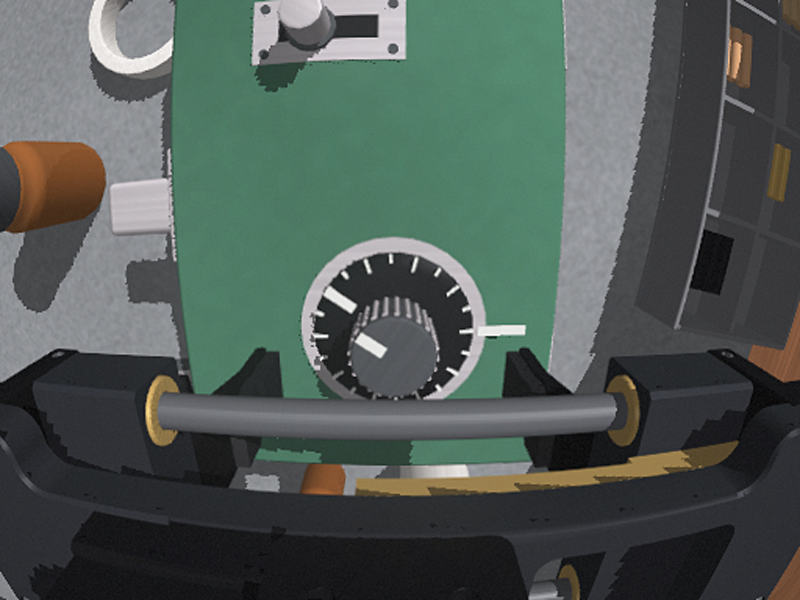

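The hub at (393,350) is centred between the jaws. Descending, then closing.

Emit:
apply_moves(increments=[{"xyz": [0,1,25],"rotation": [0,0,0],"grip": 0},{"xyz": [0,1,42],"rotation": [0,0,0],"grip": 0},{"xyz": [0,1,47],"rotation": [0,0,0],"grip": 0},{"xyz": [0,1,47],"rotation": [0,0,0],"grip": 0}])

```text
time: 11.68
ee_pos: [0.6045, -0.1055, 0.1232]
eef_rot: [0.997, 0.083, 0.001, -0.0]
ft_force: [-0.1, -0.1, 0.6]
width: 0.087
```

Emit:
apply_moves(increments=[{"xyz": [0,0,0],"rotation": [0,0,0],"grip": 255},{"xyz": [0,0,0],"rotation": [0,0,0],"grip": 255},{"xyz": [0,0,0],"rotation": [0,0,0],"grip": 255},{"xyz": [0,0,0],"rotation": [0,0,0],"grip": 255},{"xyz": [0,0,0],"rotation": [0,0,0],"grip": 255}], squeeze=25)

```text
time: 12.3
ee_pos: [0.6045, -0.1055, 0.1232]
eef_rot: [0.997, 0.083, 0.001, -0.0]
ft_force: [-0.2, -1.0, -0.2]
width: 0.0449
```

```bash
python3 tgt.py .6037 -.1055 .121 79.5
```

```text
t 12.3 pos [ 0.6045 -0.1055  0.1232] yaw 9.5 zax [ 0.001  0.    -1.   ] q7 0.517 w 0.0449 F [-0.2 -1.  -0.2]
shift [-0.7 -0.2  2.2] rot [ 4.e-02 -6.e-02 -7.e+01]
```

Emit:
apply_moves(increments=[{"xyz": [0,0,0],"rotation": [0,0,0],"grip": 255},{"xyz": [0,0,0],"rotation": [0,0,0],"grip": 255},{"xyz": [0,0,0],"rotation": [0,0,0],"grip": 255}])

```text
time: 12.68
ee_pos: [0.6043, -0.1056, 0.1232]
eef_rot: [0.997, 0.083, 0.0, -0.0]
ft_force: [-2.0, -0.3, 2.6]
width: 0.0377
```

Emit:
apply_moves(increments=[{"xyz": [0,0,0],"rotation": [0,0,-5],"grip": 255},{"xyz": [0,0,0],"rotation": [0,0,-12],"grip": 255},{"xyz": [0,0,0],"rotation": [0,0,-20],"grip": 255},{"xyz": [0,0,0],"rotation": [0,0,-26],"grip": 255},{"xyz": [0,0,0],"rotation": [0,0,-30],"grip": 255}])

```text
time: 13.3
ee_pos: [0.6042, -0.1055, 0.1232]
eef_rot: [0.941, 0.339, 0.0, -0.0]
ft_force: [-2.4, 0.1, 0.7]
width: 0.0374
```

```bash
python3 tgt.py .6045 -.1055 .1232 79.5
python3 - <<'E'
from dial import *
c=cam('wrist'); pickle.dump(c,open('w9.pkl','wb')); cv2.imwrite('pics/w9.png',cv2.resize(c['img'],(800,600),interpolation=cv2.INTER_CUBIC))
c=cam('scene'); I=patch(c,'scene',.1075,(.6043,-.1062));J=patch(c,'scene',.1395,(.6043,-.1062))
cv2.imwrite('pics/d9.png',np.hstack([I,J])[::1,::1][:, :1200] if 0 else cv2.resize(np.hstack([I,J]),(800,400)))
E
```

```text
t 13.3 pos [ 0.6042 -0.1055  0.1232] yaw 39.65 zax [ 0.001  0.001 -1.   ] q7 1.0 w 0.0374 F [-2.4  0.1  0.7]
shift [ 0.2  0.1 -0. ] rot [ 2.000e-02 -5.000e-02 -3.985e+01]
```

View pics/w9.png

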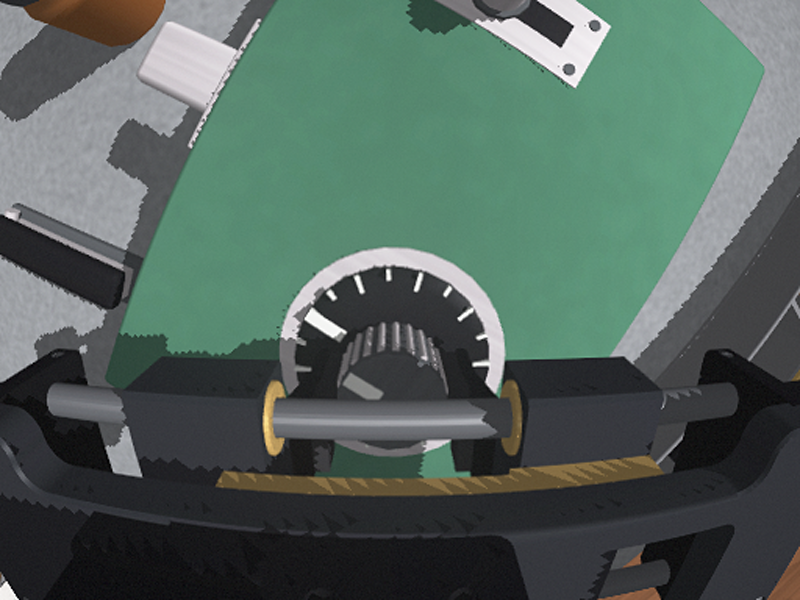

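View pics/d9.png

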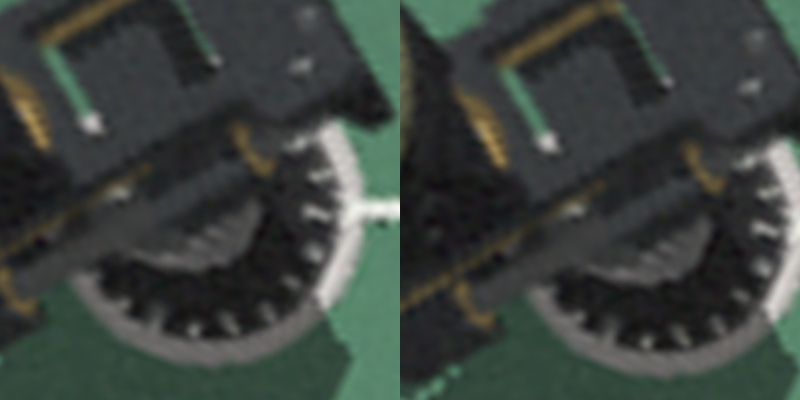

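The bar turned with the gripper, seen in the wrist view at (325,322). Continuing left by another 40°.

Emit:
apply_moves(increments=[{"xyz": [0,0,0],"rotation": [0,0,-8],"grip": 255},{"xyz": [0,0,0],"rotation": [0,0,-17],"grip": 255},{"xyz": [0,0,0],"rotation": [0,0,-27],"grip": 255},{"xyz": [0,0,0],"rotation": [0,0,-35],"grip": 255},{"xyz": [0,0,0],"rotation": [0,0,-39],"grip": 255}])

```text
time: 14.02
ee_pos: [0.6042, -0.1055, 0.1232]
eef_rot: [0.774, 0.633, 0.001, -0.0]
ft_force: [-0.8, 0.8, 1.7]
width: 0.0372
```

```bash
python3 tgt.py .6045 -.1055 .1232 79.5
python3 - <<'E'
from dial import *
c=cam('wrist'); pickle.dump(c,open('w10.pkl','wb')); I=patch(c,'wrist',.1075,(.6038,-.1055))
cv2.imwrite('pics/d10.png',I)
E
```

```text
t 14.025 pos [ 0.6042 -0.1055  0.1232] yaw 78.62 zax [ 0.001  0.001 -1.   ] q7 1.631 w 0.0372 F [-0.8  0.8  1.7]
shift [ 0.   0.3 -0. ] rot [ 0.04 -0.06 -0.88]
```

View pics/d10.png

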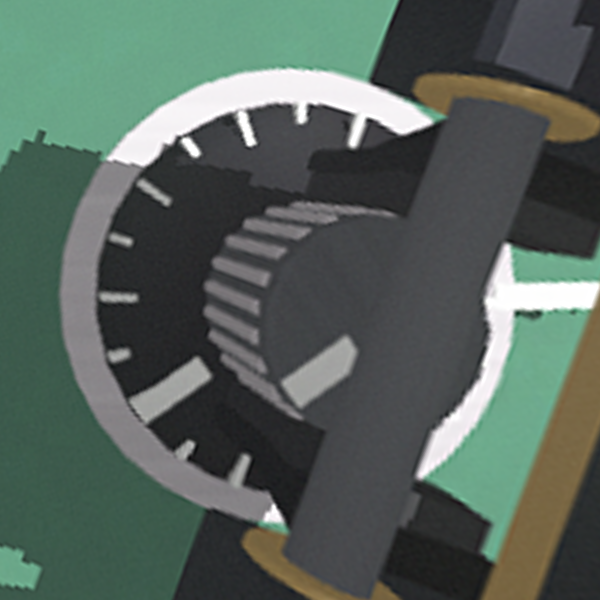

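Tick 50 sits exactly opposite the index, at (118,297), and the bar is two ticks past it at 216°, so the reading is 60.0. Now turning right 126°.

Emit:
apply_moves(increments=[{"xyz": [0,0,0],"rotation": [0,0,8],"grip": 255},{"xyz": [0,0,0],"rotation": [0,0,17],"grip": 255},{"xyz": [0,0,0],"rotation": [0,0,26],"grip": 255},{"xyz": [0,0,0],"rotation": [0,0,35],"grip": 255},{"xyz": [0,0,0],"rotation": [0,0,43],"grip": 255}])

```text
time: 14.7
ee_pos: [0.6042, -0.1055, 0.1232]
eef_rot: [0.953, 0.303, 0.001, -0.0]
ft_force: [-1.6, -0.0, 1.0]
width: 0.0375
```

Emit:
apply_moves(increments=[{"xyz": [0,0,0],"rotation": [0,0,8],"grip": 255},{"xyz": [0,0,0],"rotation": [0,0,17],"grip": 255},{"xyz": [0,0,0],"rotation": [0,0,26],"grip": 255},{"xyz": [0,0,0],"rotation": [0,0,35],"grip": 255},{"xyz": [0,0,0],"rotation": [0,0,43],"grip": 255}])

```text
time: 15.32
ee_pos: [0.6042, -0.1056, 0.1232]
eef_rot: [0.997, -0.071, 0.0, -0.0]
ft_force: [-1.5, -0.2, 1.4]
width: 0.0371
```

```bash
python3 tgt.py .6045 -.1055 .1232 -47.2
python3 - <<'E'
from dial import *
c=cam('wrist'); pickle.dump(c,open('w11.pkl','wb')); I=patch(c,'wrist',.1075,(.6038,-.1055))
cv2.imwrite('pics/d11.png',I)
E
```

```text
t 15.325 pos [ 0.6042 -0.1056  0.1232] yaw -8.11 zax [ 0.001  0.    -1.   ] q7 0.236 w 0.0371 F [-1.5 -0.2  1.4]
shift [ 0.3 -0.1  0. ] rot [-4.000e-02 -3.000e-02  3.909e+01]
```

View pics/d11.png

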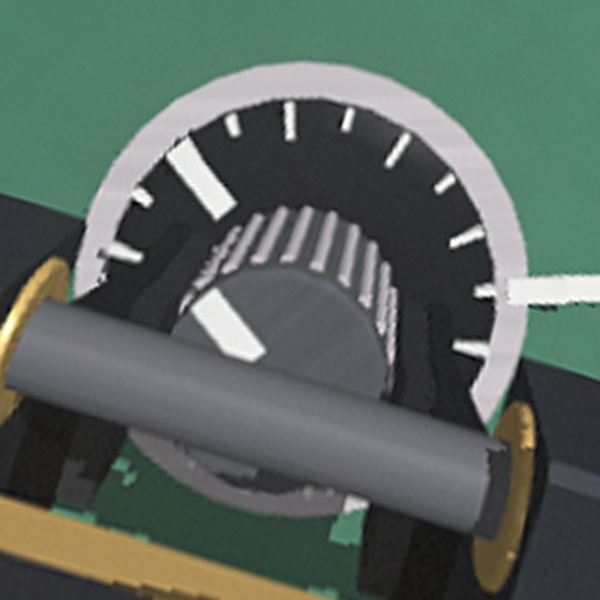

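Counting ticks from the bar at (200,180), the one at the index (485,291) is the 7th, so the reading is about 35.2-35.9. Right by another 37.5°.

Emit:
apply_moves(increments=[{"xyz": [0,0,0],"rotation": [0,0,8],"grip": 255},{"xyz": [0,0,0],"rotation": [0,0,17],"grip": 255},{"xyz": [0,0,0],"rotation": [0,0,26],"grip": 255},{"xyz": [0,0,0],"rotation": [0,0,34],"grip": 255},{"xyz": [0,0,0],"rotation": [0,0,37.5],"grip": 255}])

```text
time: 16.0
ee_pos: [0.6043, -0.1057, 0.1232]
eef_rot: [0.92, -0.392, 0.0, -0.0]
ft_force: [-1.1, -0.6, 0.6]
width: 0.0371
```

```bash
python3 tgt.py .6045 -.1055 .1232 7
python3 - <<'E'
from dial import *
c=cam('wrist'); pickle.dump(c,open('w12.pkl','wb')); I=patch(c,'wrist',.1075,(.6038,-.1055))
cv2.imwrite('pics/d12.png',I)
E
```

```text
t 16.0 pos [ 0.6043 -0.1057  0.1232] yaw -46.14 zax [ 0.001 -0.    -1.   ] q7 -0.358 w 0.0371 F [-1.1 -0.6  0.6]
shift [ 0.  -0.3  0. ] rot [-0.000e+00 -4.000e-02 -5.314e+01]
```

View pics/d12.png

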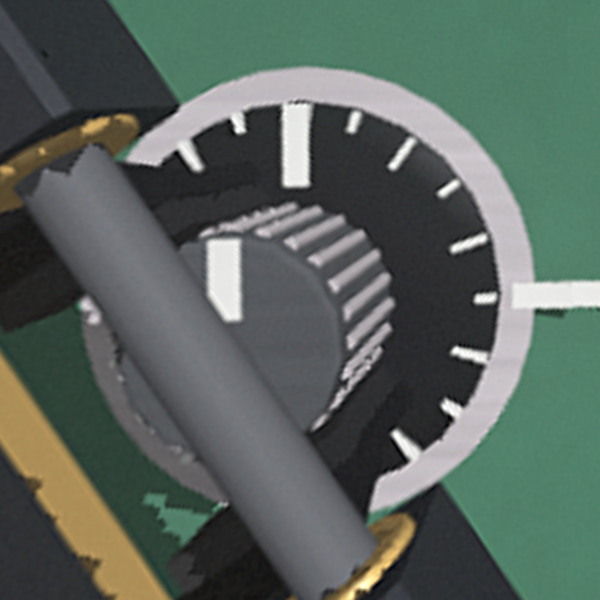

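Tick 25 at (485,299) is at the index (y≈296), so the reading is about 25. Now left 54°.

Emit:
apply_moves(increments=[{"xyz": [0,0,0],"rotation": [0,0,-7],"grip": 255},{"xyz": [0,0,0],"rotation": [0,0,-15],"grip": 255},{"xyz": [0,0,0],"rotation": [0,0,-23],"grip": 255},{"xyz": [0,0,0],"rotation": [0,0,-31],"grip": 255},{"xyz": [0,0,0],"rotation": [0,0,-38],"grip": 255}])

```text
time: 16.68
ee_pos: [0.6043, -0.1056, 0.1232]
eef_rot: [0.998, -0.069, 0.0, 0.0]
ft_force: [-0.9, 0.5, 0.3]
width: 0.0376
```

```bash
python3 tgt.py .6045 -.1055 .1232 7
python3 - <<'E'
from dial import *
c=cam('wrist'); pickle.dump(c,open('w13.pkl','wb')); I=patch(c,'wrist',.1075,(.6038,-.1055))
cv2.imwrite('pics/d13.png',I)
E
```

```text
t 16.675 pos [ 0.6043 -0.1056  0.1232] yaw -7.93 zax [ 0.001 -0.    -1.   ] q7 0.238 w 0.0376 F [-0.9  0.5  0.3]
shift [ 0.2 -0.2  0. ] rot [ 1.000e-02 -4.000e-02 -1.493e+01]
```

View pics/d13.png

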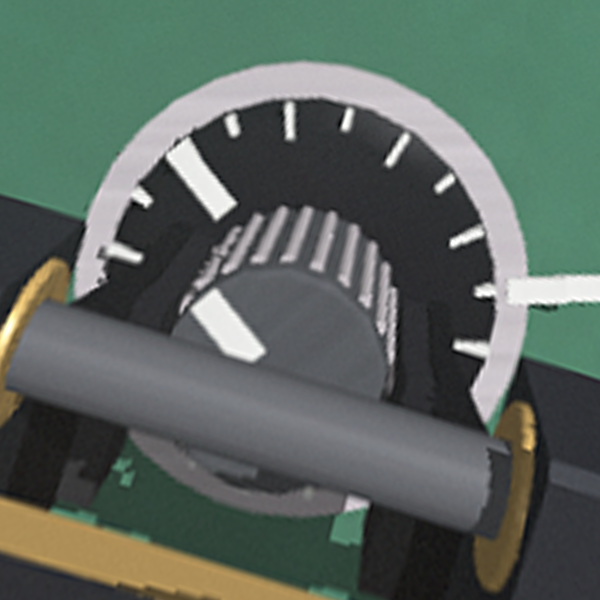

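Tick 35 is at the index. Left by a further 16.5°.

Emit:
apply_moves(increments=[{"xyz": [0,0,0],"rotation": [0,0,-6],"grip": 255},{"xyz": [0,0,0],"rotation": [0,0,-12],"grip": 255},{"xyz": [0,0,0],"rotation": [0,0,-16],"grip": 255},{"xyz": [0,0,0],"rotation": [0,0,-16.5],"grip": 255}])

```text
time: 17.23
ee_pos: [0.6042, -0.1056, 0.1232]
eef_rot: [0.997, 0.077, 0.0, 0.0]
ft_force: [-1.7, -0.1, -0.3]
width: 0.0373
```

Emit:
apply_moves(increments=[{"xyz": [0,0,0],"rotation": [0,0,0],"grip": 150},{"xyz": [0,0,0],"rotation": [0,0,0],"grip": 0},{"xyz": [0,0,0],"rotation": [0,0,0],"grip": 0},{"xyz": [0,0,0],"rotation": [0,0,0],"grip": 0},{"xyz": [0,0,0],"rotation": [0,0,0],"grip": 0}])

```text
time: 17.85
ee_pos: [0.6043, -0.1056, 0.1232]
eef_rot: [0.997, 0.077, 0.0, 0.0]
ft_force: [-0.3, -0.7, -0.7]
width: 0.0694
```

Emit:
apply_moves(increments=[{"xyz": [0,0,-30],"rotation": [0,0,0],"grip": 0},{"xyz": [0,0,-75],"rotation": [0,0,0],"grip": 0},{"xyz": [0,0,-110],"rotation": [0,0,0],"grip": 0},{"xyz": [0,0,-110],"rotation": [0,0,0],"grip": 0}])

```text
time: 18.35
ee_pos: [0.6054, -0.1061, 0.2361]
eef_rot: [0.997, 0.077, 0.003, 0.0]
ft_force: [-0.9, -0.3, -1.1]
width: 0.0869
```

```bash
python3 tgt.py .5405 .0355 .1155 9.35
python3 - <<'E'
from dial import *
c=cam('wrist'); pickle.dump(c,open('w14.pkl','wb')); I=patch(c,'wrist',.1075,(.6038,-.1055))
cv2.imwrite('pics/d14.png',I)
E
```

```text
t 18.35 pos [ 0.6054 -0.1061  0.2361] yaw 8.82 zax [ 0.006 -0.    -1.   ] q7 0.453 w 0.0869 F [-0.9 -0.3 -1.1]
shift [ -43.2 -150.   120.2] rot [ 0.05 -0.33 -0.53]
```

View pics/d14.png

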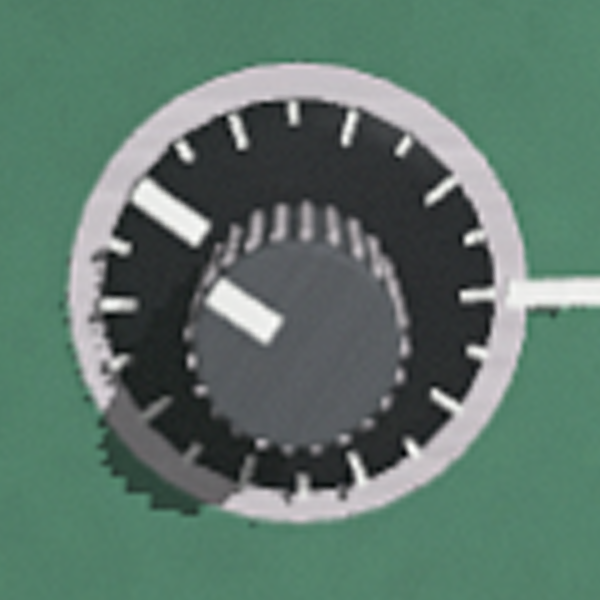

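The dial reads 40.3: the tick at the index is at (480,296). On to the bolt knob.

Emit:
apply_moves(increments=[{"xyz": [-15,-50,0],"rotation": [0,0,0],"grip": 0},{"xyz": [-30,-105,0],"rotation": [0,0,0],"grip": 0},{"xyz": [-43,-150,10],"rotation": [0,-0.3,-0.5],"grip": 0},{"xyz": [-43,-150,50],"rotation": [0,-0.3,-0.5],"grip": 0},{"xyz": [-43,-150,60],"rotation": [0,-0.3,-0.5],"grip": 0}])

```text
time: 19.02
ee_pos: [0.5375, 0.0361, 0.1713]
eef_rot: [0.997, 0.082, -0.003, 0.001]
ft_force: [-0.1, 0.8, 1.0]
width: 0.087
```

```bash
python3 tgt.py .5405 .0355 .1155 9.35
python3 - <<'E'
from dial import *
c=cam('wrist'); pickle.dump(c,open('w15.pkl','wb'));cv2.imwrite('pics/w15.png',cv2.resize(c['img'],(800,600),interpolation=cv2.INTER_CUBIC))
E
```

```text
t 19.025 pos [0.5375 0.0361 0.1713] yaw 9.38 zax [-0.007 -0.002 -1.   ] q7 0.147 w 0.087 F [-0.1  0.8  1. ]
shift [ 3.3  1.1 55.8] rot [0.05 0.39 0.03]
```

View pics/w15.png

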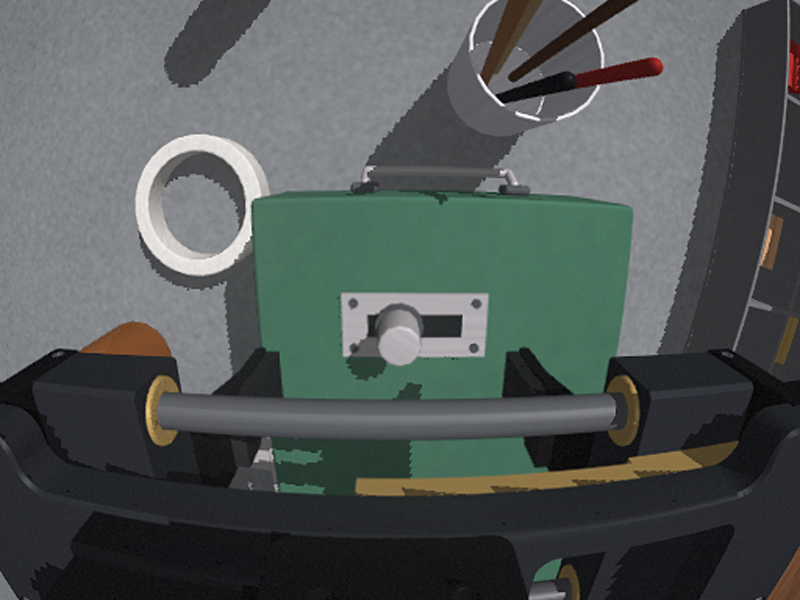

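Run:
```python
from h import *
import pickle
c=pickle.load(open('w15.pkl','rb')); k=1.5625
print(atz(c,398/k,346/k,.1315,'wrist'))
c=pickle.load(open('w8.pkl','rb')); print('hub',atz(c,394/k,351/k,.1395,'wrist'))
```

```text
[0.53955658 0.03608805 0.1315    ]
hub [ 0.60342425 -0.10219992  0.1395    ]
```

Emit:
apply_moves(increments=[{"xyz": [3,0,25],"rotation": [0,0.4,0],"grip": 0},{"xyz": [3,0,45],"rotation": [0,0.4,0],"grip": 0},{"xyz": [3,0,55],"rotation": [0,0.4,0],"grip": 0},{"xyz": [3,0,55],"rotation": [0,0.4,0],"grip": 0}])

```text
time: 19.58
ee_pos: [0.5406, 0.0352, 0.1166]
eef_rot: [0.997, 0.081, 0.0, 0.001]
ft_force: [-0.1, -0.5, 0.6]
width: 0.0875
```

Emit:
apply_moves(increments=[{"xyz": [0,0,0],"rotation": [0,0,0],"grip": 255},{"xyz": [0,0,0],"rotation": [0,0,0],"grip": 255},{"xyz": [0,0,0],"rotation": [0,0,0],"grip": 255},{"xyz": [0,0,0],"rotation": [0,0,0],"grip": 255},{"xyz": [0,0,0],"rotation": [0,0,0],"grip": 255}], squeeze=12)

```text
time: 20.2
ee_pos: [0.5406, 0.0352, 0.1166]
eef_rot: [0.997, 0.081, 0.0, 0.001]
ft_force: [0.6, -0.2, 0.1]
width: 0.045
```

Emit:
apply_moves(increments=[{"xyz": [0,0,0],"rotation": [0,0,0],"grip": 255},{"xyz": [0,0,0],"rotation": [0,0,0],"grip": 255},{"xyz": [0,0,0],"rotation": [0,0,0],"grip": 255},{"xyz": [0,0,0],"rotation": [0,0,0],"grip": 255},{"xyz": [0,0,0],"rotation": [0,0,0],"grip": 255}])

```text
time: 20.82
ee_pos: [0.5406, 0.0352, 0.1166]
eef_rot: [0.997, 0.081, 0.0, 0.001]
ft_force: [0.1, 0.2, 0.5]
width: 0.0194
```

```bash
python3 tgt.py .5405 .0355 .1155 9.35
python3 - <<'E'
from dial import *
c=cam('wrist'); pickle.dump(c,open('w16.pkl','wb'));cv2.imwrite('pics/w16.png',cv2.resize(c['img'],(800,600),interpolation=cv2.INTER_CUBIC))
E
```

```text
t 20.825 pos [0.5406 0.0352 0.1166] yaw 9.25 zax [ 0.    -0.002 -1.   ] q7 0.19 w 0.0194 F [0.1 0.2 0.5]
shift [-0.  -0.3  1.1] rot [ 0.09 -0.01 -0.1 ]
```

View pics/w16.png

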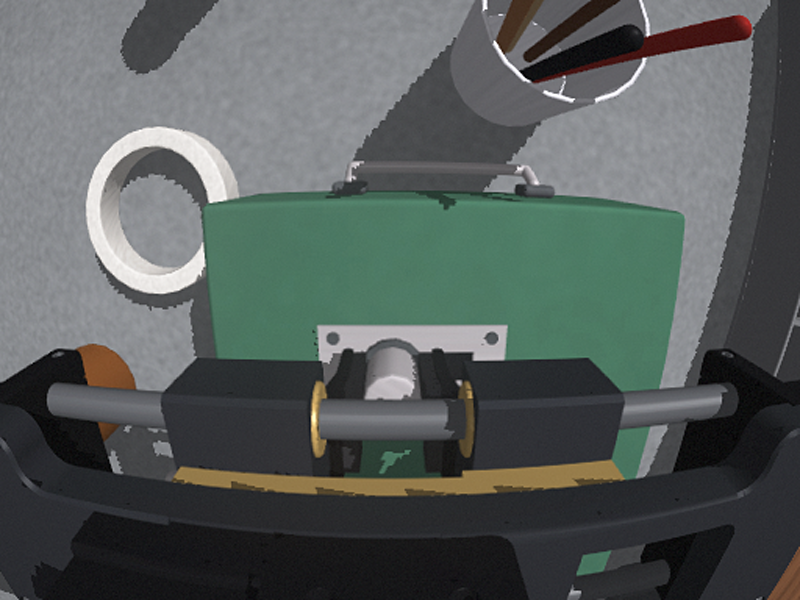

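The knob is held, with an opening of 19.4 mm. Drawing it toward +x.

Emit:
apply_moves(increments=[{"xyz": [3,0,0],"rotation": [0,0,0],"grip": 255},{"xyz": [6,0,0],"rotation": [0,0,0],"grip": 255}], squeeze=25)

```text
time: 21.12
ee_pos: [0.5464, 0.0362, 0.1165]
eef_rot: [0.997, 0.081, -0.0, 0.001]
ft_force: [-3.8, -0.3, 2.5]
width: 0.0194
```

Emit:
apply_moves(increments=[{"xyz": [3,0,0],"rotation": [0,0,0],"grip": 255},{"xyz": [6,0,0],"rotation": [0,0,0],"grip": 255},{"xyz": [9,0,0],"rotation": [0,0,0],"grip": 255}])

```text
time: 21.5
ee_pos: [0.5555, 0.0377, 0.1165]
eef_rot: [0.997, 0.081, -0.0, 0.001]
ft_force: [-3.3, -1.1, 3.1]
width: 0.0193
```

```bash
python3 tgt.py .5563 .0378 .1166 9.35
python3 - <<'E'
from dial import *
c=cam('wrist'); pickle.dump(c,open('w17.pkl','wb'));cv2.imwrite('pics/w17.png',cv2.resize(c['img'],(800,600),interpolation=cv2.INTER_CUBIC))
E
```

```text
t 21.5 pos [0.5555 0.0377 0.1165] yaw 9.25 zax [-0.    -0.002 -1.   ] q7 0.205 w 0.0193 F [-3.3 -1.1  3.1]
shift [ 0.8 -0.  -0.1] rot [ 0.09  0.03 -0.1 ]
```

View pics/w17.png

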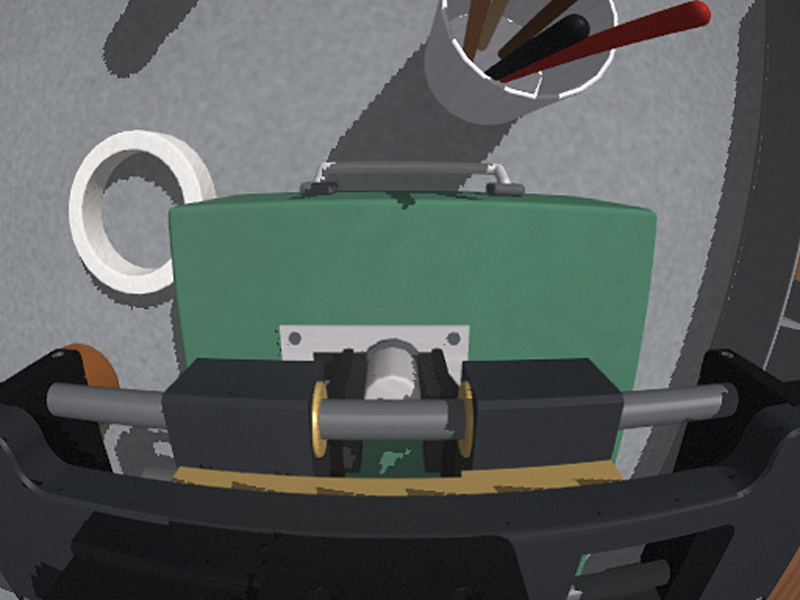

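The bolt followed 15.1 mm at about 3 N, so the combination is right. A last millimetre, then I'll release and go to the tab.

Emit:
apply_moves(increments=[{"xyz": [1,0,0],"rotation": [0,0,0],"grip": 255},{"xyz": [1.5,0,0],"rotation": [0,0,0],"grip": 255},{"xyz": [1.5,0,0],"rotation": [0,0,0],"grip": 255}])

```text
time: 21.92
ee_pos: [0.5564, 0.0379, 0.1165]
eef_rot: [0.997, 0.081, -0.001, 0.001]
ft_force: [-7.4, -0.7, 6.5]
width: 0.0197
```

Emit:
apply_moves(increments=[{"xyz": [0,0,0],"rotation": [0,0,0],"grip": 100},{"xyz": [0,0,0],"rotation": [0,0,0],"grip": 80},{"xyz": [0,0,0],"rotation": [0,0,0],"grip": 80},{"xyz": [0,0,0],"rotation": [0,0,0],"grip": 80},{"xyz": [0,0,0],"rotation": [0,0,0],"grip": 80}])

```text
time: 22.55
ee_pos: [0.5565, 0.0379, 0.1165]
eef_rot: [0.997, 0.081, -0.001, 0.001]
ft_force: [0.1, 0.4, -0.5]
width: 0.0574
```

Emit:
apply_moves(increments=[{"xyz": [0,0,-30],"rotation": [0,0,0],"grip": 80},{"xyz": [0,0,-70],"rotation": [0,0,0],"grip": 80},{"xyz": [-30,20,-110],"rotation": [0,0,0],"grip": 40},{"xyz": [-75,50,-110],"rotation": [0,0,0],"grip": 0},{"xyz": [-118,85,-110],"rotation": [0,0,0],"grip": 0}])

```text
time: 23.18
ee_pos: [0.4531, -0.0658, 0.2271]
eef_rot: [0.997, 0.081, -0.001, 0.001]
ft_force: [-0.1, -1.0, 0.5]
width: 0.0814
```

Emit:
apply_moves(increments=[{"xyz": [0,0,0],"rotation": [0,0,9],"grip": 0},{"xyz": [0,0,0],"rotation": [0,0,19],"grip": 0},{"xyz": [0,0,0],"rotation": [0,0,29],"grip": 0},{"xyz": [0,0,0],"rotation": [0,0,39],"grip": 0},{"xyz": [0,0,0],"rotation": [0,0,48],"grip": 0}])

```text
time: 23.8
ee_pos: [0.4531, -0.0658, 0.2271]
eef_rot: [0.943, -0.334, -0.0, 0.001]
ft_force: [0.6, 0.4, -0.0]
width: 0.0871
```

```bash
python3 tgt.py .4528 -.0652 .20 -80.65
python3 - <<'E'
from dial import *
print(np.round(r.read_state()['joint_positions'],2))
c=cam('top'); cv2.imwrite('pics/t18.png',cv2.resize(c['img'],(800,600),interpolation=cv2.INTER_CUBIC))
E
```

```text
t 23.8 pos [ 0.4531 -0.0658  0.2271] yaw -39.03 zax [-0.001 -0.001 -1.   ] q7 -0.688 w 0.0871 F [ 0.6  0.4 -0. ]
shift [-0.6 -0.4 27.1] rot [ 7.000e-02 -3.000e-02  4.162e+01]
[-0.71 -0.1   0.73  1.92  0.07  1.3  -0.69]
```

View pics/t18.png

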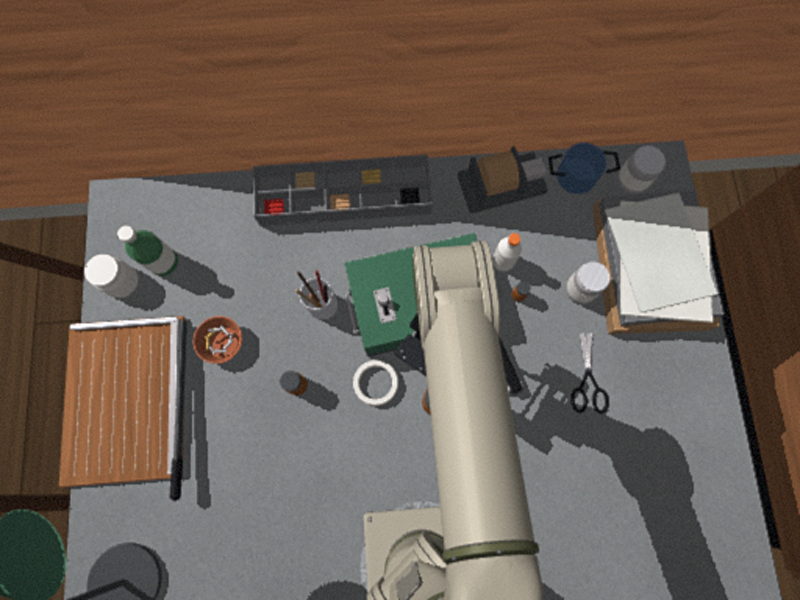

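The jar is standing at (294,383) and the bolt is drawn. I'll finish the rotation and look at the tab.

Emit:
apply_moves(increments=[{"xyz": [0,0,0],"rotation": [0,0,10],"grip": 0},{"xyz": [0,0,0],"rotation": [0,0,20],"grip": 0},{"xyz": [0,0,10],"rotation": [0,0,30],"grip": 0},{"xyz": [0,0,27],"rotation": [0,0,39],"grip": 0},{"xyz": [0,0,27],"rotation": [0,0,41.6],"grip": 0}])

```text
time: 24.48
ee_pos: [0.4523, -0.066, 0.1991]
eef_rot: [0.76, -0.65, -0.001, 0.001]
ft_force: [-0.5, 1.7, 0.4]
width: 0.087
```

```bash
python3 tgt.py .4528 -.0652 .0785 -80.65
python3 - <<'E'
from dial import *
print(np.round(r.read_state()['joint_positions'],2))
c=cam('wrist'); pickle.dump(c,open('w19.pkl','wb'));cv2.imwrite('pics/w19.png',cv2.resize(c['img'],(800,600),interpolation=cv2.INTER_CUBIC))
E
```

```text
t 24.475 pos [ 0.4523 -0.066   0.1991] yaw -81.1 zax [-0.003 -0.001 -1.   ] q7 -1.4 w 0.087 F [-0.5  1.7  0.4]
shift [ -0.9  -0.9 120.6] rot [ 0.16 -0.06 -0.45]
[-0.67 -0.06  0.7   1.96  0.04  1.24 -1.4 ]
```

View pics/w19.png

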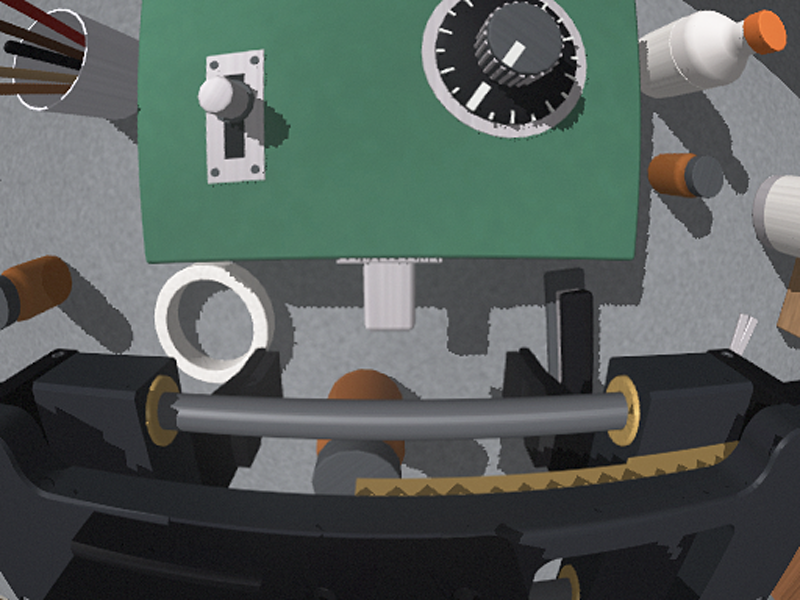

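The tab at (388,295) is in line with the jaws' middle (x≈392). Descending and pinching.

Emit:
apply_moves(increments=[{"xyz": [-1,-1,35],"rotation": [0.1,0,-0.4],"grip": 0},{"xyz": [-1,-1,75],"rotation": [0.1,0,-0.4],"grip": 0},{"xyz": [-1,-1,105],"rotation": [0.1,0,-0.4],"grip": 60},{"xyz": [-1,-1,120],"rotation": [0.1,0,-0.4],"grip": 90},{"xyz": [-1,-1,120],"rotation": [0.1,0,-0.4],"grip": 90}])

```text
time: 25.15
ee_pos: [0.4531, -0.0652, 0.0794]
eef_rot: [0.762, -0.647, 0.0, 0.001]
ft_force: [-0.0, 0.3, 0.7]
width: 0.0648
```

Emit:
apply_moves(increments=[{"xyz": [0,0,0],"rotation": [0,0,0],"grip": 255},{"xyz": [0,0,0],"rotation": [0,0,0],"grip": 255},{"xyz": [0,0,0],"rotation": [0,0,0],"grip": 255},{"xyz": [0,0,0],"rotation": [0,0,0],"grip": 255},{"xyz": [0,0,0],"rotation": [0,0,0],"grip": 255}], squeeze=50)

```text
time: 25.78
ee_pos: [0.4533, -0.0644, 0.0798]
eef_rot: [0.762, -0.647, -0.0, 0.0]
ft_force: [-2.2, 5.0, 6.5]
width: 0.0295
```

```bash
python3 tgt.py .4528 -.0652 .0785 -80.65
python3 - <<'E'
from dial import *
print(np.round(r.read_state()['joint_positions'],2))
c=cam('wrist'); cv2.imwrite('pics/w20.png',cv2.resize(c['img'],(800,600),interpolation=cv2.INTER_CUBIC))
th0=np.degrees(np.arcsin(14/228.))
for th in range(0,66,5):
    psi=np.radians(th/3); a=np.radians(th0+th); b=np.radians(th0)
    dx=228*(np.cos(b)-np.cos(a))-11*np.sin(psi); dz=228*(np.sin(a)-np.sin(b))+11*(1-np.cos(psi))
    print(th,'toolxyz 0 %.1f %.1f'%(-dx,-dz),'rotx %.1f'%-np.degrees(psi))
E
```

```text
t 25.775 pos [ 0.4533 -0.0644  0.0798] yaw -80.67 zax [-0.001 -0.    -1.   ] q7 -1.266 w 0.0295 F [-2.2  5.   6.5]
shift [0.7 0.6 1.3] rot [ 0.05 -0.02 -0.02]
[-0.64  0.13  0.73  2.09 -0.1   0.96 -1.27]
0 toolxyz 0 -0.0 -0.0 rotx -0.0
5 toolxyz 0 -1.8 -19.8 rotx -1.7
10 toolxyz 0 -5.2 -39.3 rotx -3.3
15 toolxyz 0 -10.4 -58.5 rotx -5.0
20 toolxyz 0 -17.2 -77.1 rotx -6.7
25 toolxyz 0 -25.6 -95.0 rotx -8.3
30 toolxyz 0 -35.6 -112.1 rotx -10.0
35 toolxyz 0 -47.0 -128.2 rotx -11.7
40 toolxyz 0 -59.7 -143.3 rotx -13.3
45 toolxyz 0 -73.7 -157.2 rotx -15.0
50 toolxyz 0 -88.9 -169.8 rotx -16.7
55 toolxyz 0 -105.0 -181.0 rotx -18.3
60 toolxyz 0 -122.1 -190.7 rotx -20.0
65 toolxyz 0 -140.0 -198.9 rotx -21.7
```

View pics/w20.png

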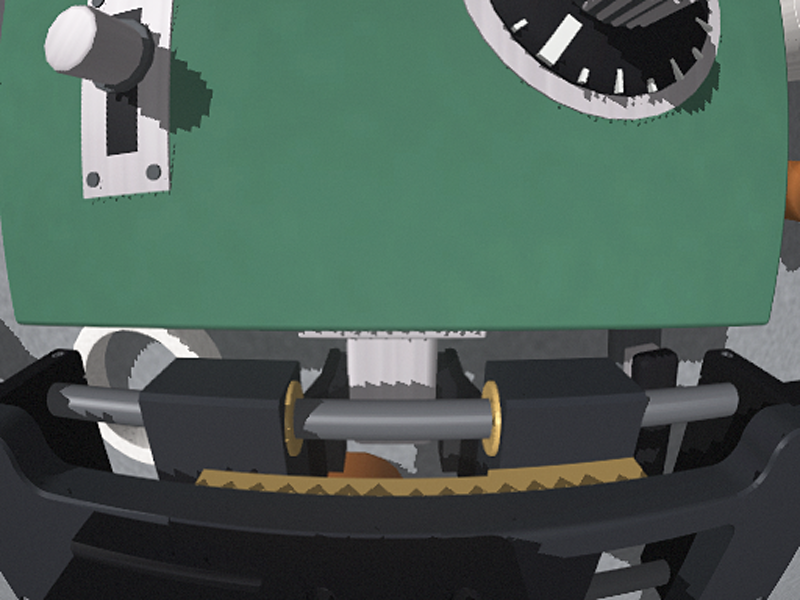

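The tab is pinched at 29.5 mm. Beginning the lift along the arc.

Emit:
apply_moves(increments=[{"xyz": [0,0,-5],"rotation": [-0.4,0,0],"grip": 255},{"xyz": [0,-1,-12],"rotation": [-1,0,0],"grip": 255},{"xyz": [0,-2,-20],"rotation": [-1.7,0,0],"grip": 255},{"xyz": [0,-3.5,-30],"rotation": [-2.5,0,0],"grip": 255},{"xyz": [0,-5,-39],"rotation": [-3.3,0,0],"grip": 255}])

```text
time: 26.45
ee_pos: [0.4582, -0.0636, 0.119]
eef_rot: [0.762, -0.647, -0.019, 0.023]
ft_force: [7.2, 1.6, -13.6]
width: 0.0295
```

```bash
cat > lift.py <<'E'
from h import *
s=r.read_state(); p=np.array(s['ee_pos']); Rm=R.from_quat(s['eef_rot']); M=Rm.as_matrix()
a=np.radians(9.35); ex=np.array([np.cos(a),np.sin(a),0]); ez=np.array([0,0,1])
G0=np.array([.4533,-.0644,.0895]); # tab grip at start
b=np.arcsin(14/228); H=G0+228e-3*np.cos(b)*ex; H[2]=.0755
G=p-M[:,2]*.011; d=G-H; th=np.degrees(np.arctan2(d[2],-d@ex)-b); print('t',s['time'],'theta by TCP',th.round(2),'R',np.hypot(d[2],d@ex).round(4),'F',np.round(s['ft_force'],1),'w',s['width'],'q',np.round(s['joint_positions'],2))
psi0=np.degrees(np.arctan2(-M[:,2]@ex,-M[2,2])); print('tilt',psi0)
import sys
for t in np.linspace(th,th+float(sys.argv[1]),6)[1:]:
    psi=t/3; Gt=H+.228*(-np.cos(np.radians(t)+b)*ex+np.sin(np.radians(t)+b)*ez)
    zt=-np.sin(np.radians(psi))*ex-np.cos(np.radians(psi))*ez
    print(round(t,1),Rm.inv().apply(Gt+.011*zt-p).dot(1000).round(1) if 0 else (Rm.inv().apply(Gt+.011*zt-p)*1000).round(1),'rotx',round(-(psi-psi0),2))
E
python3 lift.py 15;python3 - <<'E'
from dial import *
c=cam('scene'); cv2.imwrite('pics/s21.png',cv2.resize(c['img'],(800,600),interpolation=cv2.INTER_CUBIC))
E
```

```text
t 26.45 theta by TCP 10.26 R 0.2285 F [  7.2   1.6 -13.6] w 0.029485614790154123 q [-0.65  0.13  0.73  2.   -0.08  1.11 -1.29]
tilt 3.4063059031578256
13.3 [  0.   -2.7 -11.6] rotx -1.01
16.3 [  0.   -5.6 -23.1] rotx -2.01
19.3 [  0.1  -9.1 -34.5] rotx -3.01
22.3 [  0.1 -13.2 -45.7] rotx -4.01
25.3 [  0.1 -17.8 -56.6] rotx -5.01
```

View pics/s21.png

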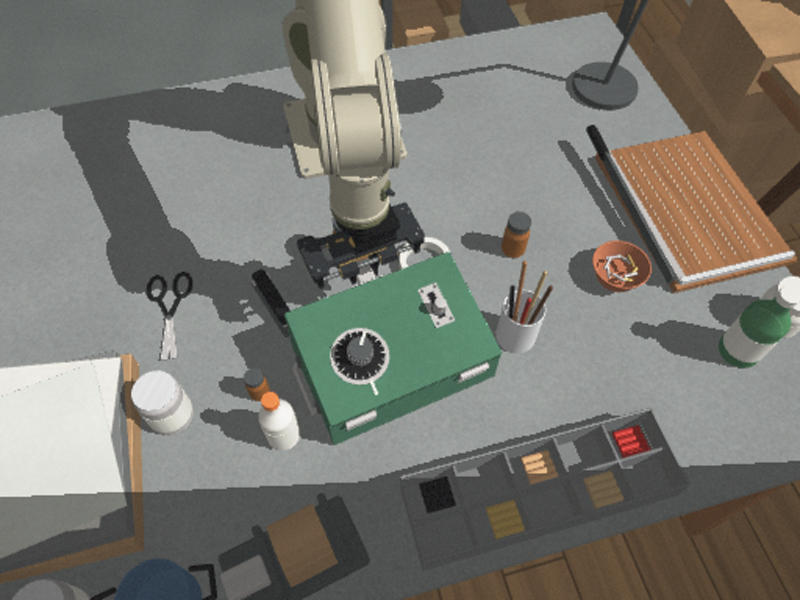

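The lid is opening as planned, with no strain. Continuing.

Emit:
apply_moves(increments=[{"xyz": [0,-2.7,-11.6],"rotation": [-1,0,0],"grip": 255},{"xyz": [0,-5.6,-23.1],"rotation": [-2,0,0],"grip": 255},{"xyz": [0,-9.1,-34.5],"rotation": [-3,0,0],"grip": 255},{"xyz": [0,-13.2,-45.7],"rotation": [-4,0,0],"grip": 255},{"xyz": [0,-17.8,-56.6],"rotation": [-5,0,0],"grip": 255}])

```text
time: 27.12
ee_pos: [0.4784, -0.0602, 0.1748]
eef_rot: [0.76, -0.645, -0.048, 0.058]
ft_force: [1.1, -0.9, -12.1]
width: 0.0298
```

```bash
python3 lift.py 15
```

```text
t 27.125 theta by TCP 25.28 R 0.2288 F [  1.1  -0.9 -12.1] w 0.029817900614245857 q [-0.64  0.19  0.73  1.82 -0.09  1.32 -1.28]
tilt 8.635535125574576
28.3 [  0.1  -5.  -10.8] rotx -0.79
31.3 [  0.1  -9.8 -21.7] rotx -1.79
34.3 [  0.1 -15.1 -32.3] rotx -2.79
37.3 [  0.1 -21.  -42.5] rotx -3.79
40.3 [  0.1 -27.5 -52.5] rotx -4.79
```

Emit:
apply_moves(increments=[{"xyz": [0,-5,-10.8],"rotation": [-0.8,0,0],"grip": 255},{"xyz": [0,-9.8,-21.7],"rotation": [-1.8,0,0],"grip": 255},{"xyz": [0,-15.1,-32.3],"rotation": [-2.8,0,0],"grip": 255},{"xyz": [0,-21,-42.5],"rotation": [-3.8,0,0],"grip": 255},{"xyz": [0,-27.5,-52.5],"rotation": [-4.8,0,0],"grip": 255}])

```text
time: 27.75
ee_pos: [0.5112, -0.0549, 0.222]
eef_rot: [0.757, -0.643, -0.078, 0.091]
ft_force: [-4.3, -0.9, -9.8]
width: 0.0298
```

```bash
python3 lift.py 15;python3 - <<'E'
from dial import *
c=cam('scene'); cv2.imwrite('pics/s23.png',cv2.resize(c['img'],(800,600),interpolation=cv2.INTER_CUBIC))
E
```

```text
t 27.75 theta by TCP 39.88 R 0.2288 F [-4.3 -0.9 -9.8] w 0.02983806775857722 q [-0.6   0.32  0.73  1.61 -0.14  1.52 -1.25]
tilt 13.76644853954038
42.9 [-0.  -6.8 -9.8] rotx -0.53
45.9 [ -0.  -13.3 -19.7] rotx -1.53
48.9 [ -0.  -20.3 -29.2] rotx -2.53
51.9 [ -0.1 -27.8 -38.4] rotx -3.53
54.9 [ -0.1 -35.7 -47.1] rotx -4.53
```

View pics/s23.png

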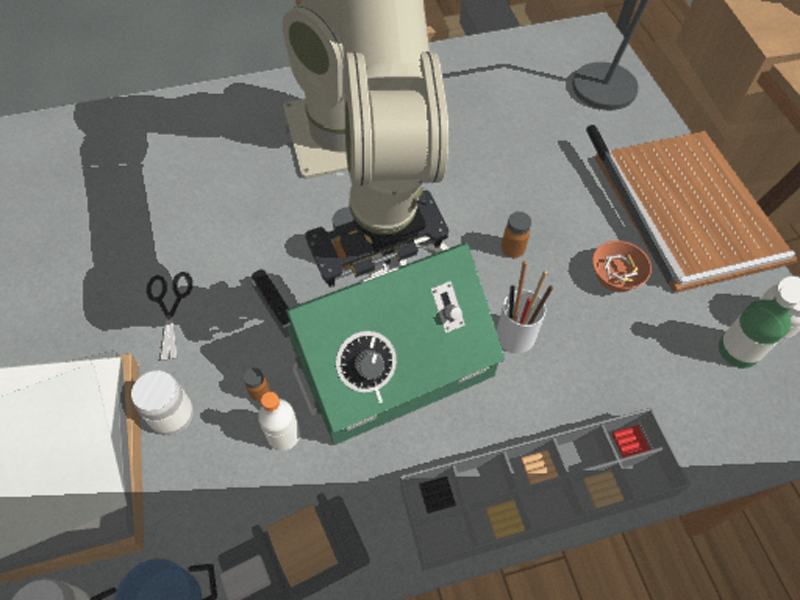

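Emit:
apply_moves(increments=[{"xyz": [0,-6.8,-9.8],"rotation": [-0.5,0,0],"grip": 255},{"xyz": [0,-13.3,-19.7],"rotation": [-1.5,0,0],"grip": 255},{"xyz": [0,-20.3,-29.2],"rotation": [-2.5,0,0],"grip": 255},{"xyz": [0,-27.8,-38.4],"rotation": [-3.5,0,0],"grip": 255},{"xyz": [0,-35.7,-47.1],"rotation": [-4.5,0,0],"grip": 255}])

```text
time: 28.42
ee_pos: [0.5562, -0.0475, 0.2597]
eef_rot: [0.752, -0.639, -0.104, 0.123]
ft_force: [-5.5, 0.1, -7.5]
width: 0.0295
```

```bash
python3 lift.py 7
```

```text
t 28.425 theta by TCP 54.88 R 0.2285 F [-5.5  0.1 -7.5] w 0.02948133568300147 q [-0.52  0.48  0.72  1.36 -0.2   1.72 -1.22]
tilt 18.526535869118668
56.3 [-0.1 -4.  -3.9] rotx -0.23
57.7 [-0.1 -7.6 -8. ] rotx -0.7
59.1 [ -0.1 -11.4 -12.1] rotx -1.17
60.5 [ -0.1 -15.2 -16. ] rotx -1.63
61.9 [ -0.1 -19.1 -19.9] rotx -2.1
```

Emit:
apply_moves(increments=[{"xyz": [0,-4,-3.9],"rotation": [-0.2,0,0],"grip": 255},{"xyz": [0,-7.6,-8],"rotation": [-0.7,0,0],"grip": 255},{"xyz": [0,-11.4,-12.1],"rotation": [-1.2,0,0],"grip": 255},{"xyz": [0,-15.2,-16],"rotation": [-1.6,0,0],"grip": 255},{"xyz": [0,-19,-20],"rotation": [-2,0,0],"grip": 255}])

```text
time: 29.05
ee_pos: [0.579, -0.0438, 0.2723]
eef_rot: [0.749, -0.637, -0.117, 0.137]
ft_force: [-7.3, -0.4, -5.5]
width: 0.0293
```

Emit:
apply_moves(increments=[{"xyz": [0,0,0],"rotation": [0,0,0],"grip": 255},{"xyz": [0,0,0],"rotation": [0,0,0],"grip": 120},{"xyz": [0,0,0],"rotation": [0,0,0],"grip": 60},{"xyz": [0,0,0],"rotation": [0,0,0],"grip": 60},{"xyz": [0,0,0],"rotation": [0,0,0],"grip": 60}])

```text
time: 29.68
ee_pos: [0.579, -0.0439, 0.2724]
eef_rot: [0.749, -0.637, -0.117, 0.137]
ft_force: [0.3, 0.4, -0.5]
width: 0.0612
```

Emit:
apply_moves(increments=[{"xyz": [0,0,-15],"rotation": [0,0,0],"grip": 60},{"xyz": [0,0,-40],"rotation": [0,0,0],"grip": 60},{"xyz": [0,0,-70],"rotation": [0,0,0],"grip": 60},{"xyz": [0,0,-100],"rotation": [0,0,0],"grip": 60},{"xyz": [0,0,-100],"rotation": [0,0,0],"grip": 60}])

```text
time: 30.3
ee_pos: [0.6148, -0.0385, 0.3674]
eef_rot: [0.749, -0.638, -0.115, 0.137]
ft_force: [-0.1, -0.2, -0.8]
width: 0.0668
```

```bash
python3 lift.py 1 | head -1
python3 - <<'E'
from dial import *
for n in ['scene','top','wrist']:
    c=cam(n); pickle.dump(c,open('e_'+n+'.pkl','wb')); cv2.imwrite(f'pics/e_{n}.png',cv2.resize(c['img'],(800,600),interpolation=cv2.INTER_CUBIC))
E
```

```text
t 30.3 theta by TCP 75.22 R 0.3081 F [-0.1 -0.2 -0.8] w 0.06678120341826721 q [-0.38  0.65  0.7   0.91 -0.28  2.04 -1.21]
```

View pics/e_scene.png

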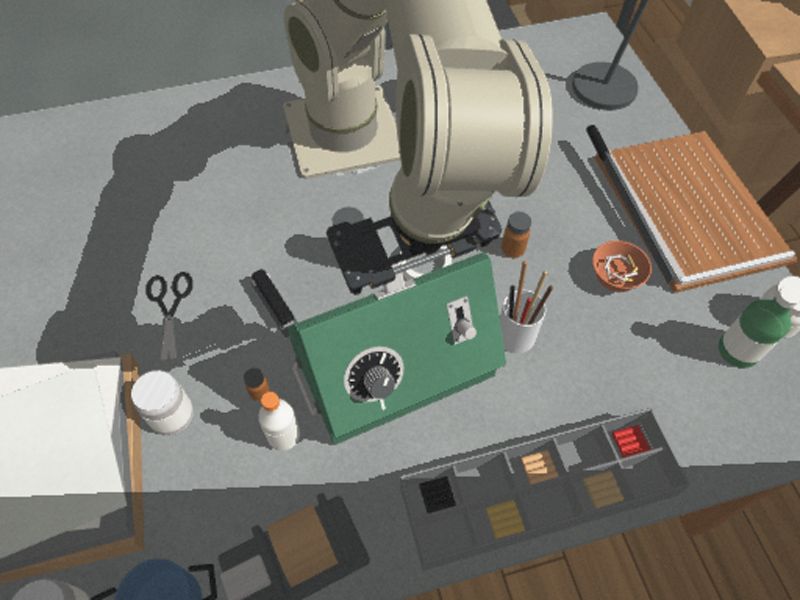

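View pics/e_top.png

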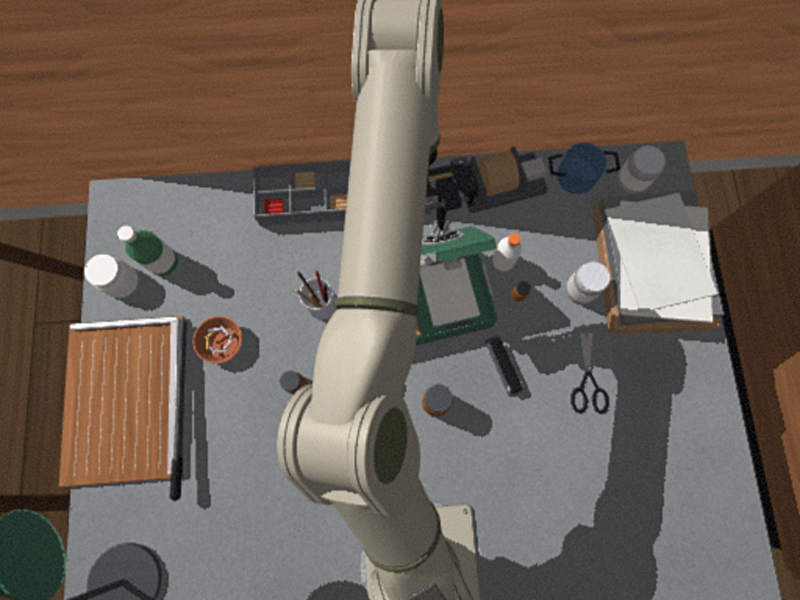

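View pics/e_wrist.png

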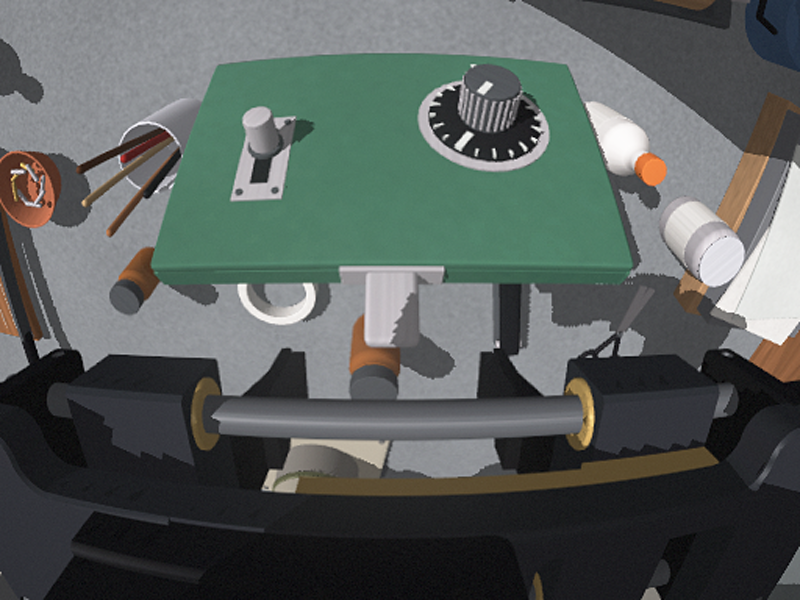

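The lid stands open, the bolt is at the rear of its slot and the gripper is clear. A last numeric check of lid angle, jar and bystanders before handing in.

Run:
```python
from h import *
import pickle
exec(open('m.py').read().split('for n in')[0])
c=pickle.load(open('e_scene.pkl','rb')); W,ok=cloud(c); img=c['img'].astype(int)
g=(img[...,1]>img[...,2]+20)&(img[...,1]>img[...,0]+5)&ok&(W[...,2]>.1)&(W[...,1]<.13)
P=W[g]; u,s,v=np.linalg.svd(P-P.mean(0),full_matrices=False); n=v[2]*np.sign(v[2][2]); print('lid angle deg',np.degrees(np.arccos(n[2])),g.sum())
c0=pickle.load(open('scene0.pkl','rb')); W0,ok0=cloud(c0)
for nm,W_,o in(('0',W0,ok0),('e',W,ok)):
  m=o&(W_[...,2]>.01)&(W_[...,2]<.25)&(W_[...,0]>.25)&(W_[...,0]<.74)&(abs(W_[...,1])<.49)
  k,l,st,ce=cv2.connectedComponentsWithStats(m.astype(np.uint8))
  for i in range(1,k):
    if st[i,4]>40: q=W_[l==i]; print(nm,ce[i].round(1),q.min(0).round(3),q.max(0).round(3))
print(r.read_state()['ft_force'], r.read_state()['joint_vel'].round(3))
```

```text
lid angle deg 59.67213229683702 7314
0 [223.4 151.5] [ 0.308 -0.096  0.011] [ 0.373 -0.033  0.122]
0 [247.2 220.1] [ 0.342 -0.258  0.01 ] [0.706 0.118 0.195]
0 [398.1 168. ] [0.458 0.361 0.01 ] [0.568 0.47  0.043]
0 [333.9 201.2] [0.549 0.145 0.01 ] [0.624 0.218 0.193]
0 [ 93.3 267.9] [ 0.466 -0.49   0.01 ] [ 0.74  -0.392  0.11 ]
0 [173.9 263.3] [ 0.561 -0.298  0.01 ] [ 0.691 -0.227  0.152]
e [222.1 137.8] [ 0.311 -0.091  0.113] [ 0.352 -0.036  0.123]
e [330.2 149.4] [0.382 0.221 0.01 ] [0.429 0.267 0.095]
e [398.1 168. ] [0.458 0.361 0.01 ] [0.568 0.47  0.045]
e [261.6 222.8] [ 0.349 -0.258  0.01 ] [0.721 0.218 0.25 ]
e [263.2 175.3] [ 0.406 -0.014  0.01 ] [0.579 0.05  0.249]
e [ 93.6 268.5] [ 0.466 -0.49   0.01 ] [ 0.74  -0.392  0.108]
e [174.  263.4] [ 0.56  -0.298  0.01 ] [ 0.69  -0.227  0.153]
[0.0477139  0.16720589 0.47343141] [-0.007 -0.001 -0.     0.011  0.     0.     0.   ]
```

The lid is at 59.7°, the jar is upright, the bystanders haven't moved and no force acts on the tool. Handing in.

```bash
python3 -c "
from h import *
print(r.close_job(), r.read_state()['time'])"
```

```text
the job is handed in; nothing more can be done
the job is handed in; nothing more can be done
```

The job is done and handed in with about 30 s of the 72 s used; no verdict was reported. The jar is on the bench, the combination dialled, the bolt drawn and the lid standing open by itself.

**What I did:**
- **Jar:** I lifted the 48 mm jar off the lid and stood it on clear bench at about (0.40, 0.25).
- **Dial:** In one grip I turned it left to 60, right to 25 and left to 40. Read from the pictures at each stop, it stood at about 60.0, 25 (25.7 by the bar's angle) and 40.3.
- **Bolt:** I drew the knob about 16 mm at 3–4 N, until it met its stop.
- **Lid:** I raised it by its tab and released it.

**Last checks before handing in:**
- **Lid:** A plane fitted to it gave 59.7°, against 62° expected from the tool path. Both are well above 46°.
- **Bolt:** The pictures show the knob at the rear of its slot.
- **Jar:** It stands upright, with its top measured at 0.095 m.
- **Bystanders:** The bowl and glue bottle measured within 2 mm of where they started. The brushes, tape, stapler, scissors and tin I only checked by eye, and they looked unmoved.
- **Robot:** The tool force was near zero and the gripper clear of everything. Joint 6 ended at 2.04 rad, close to its 2.06 limit but inside it.

The cameras disagreed by up to about 4 mm on positions early on; I averaged them, and it caused no trouble. My first two move calls were refused because I left out the rotation field. The third ran from the start pose, harmlessly.

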